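# Lock the turntable spindle of a ring-engraving machine with two spanners

## Robot

A 6-joint arm with a two-finger parallel gripper is mounted at the origin on a cart in front of the work surface, level with it; the furniture and walls round the work are solid. World frame = base frame: x ahead of the robot, y to its left, z up, the work surface at z = 0. Lengths are in m, angles in rad, forces in N, time in s.
With the tool pointing down it reaches from about 0.325 to 0.85 m from the base axis. Payload 4.4 kg.
Tool frame: the origin (TCP) lies midway between the tips of the shut fingers; the grasp point (between the pads) lies behind it (ctrl.grasp_offset is the z of the grasp point in the tool frame, in m); z points along the fingers, y is the line along which they close (so a half turn about z gives the same grasp; the last joint's range is limited). The gripper opens to 94 mm and grips with 3 to 60 N. Pads are 16 mm wide; open, the fingers measure 119 mm over their backs; the gripper's body (75 mm by 177 mm) begins 78 mm behind the grasp point.
Start: joints at [1.065, 0.207, 1.542, -0, 1.393, -0.15], TCP at [0.2, 0.539, 0.205] pointing down, gripper open.
Joint ranges: [-2.73, 2.73], [-0.86, 2.22], [0.23, 2.46], [-1.11, 4.25], [0.08, 2.63], [-2.82, 2.82]. Speed limits (rad/s): [2.79, 2.79, 3.14, 3.14, 3.14, 3.14].

## Interface

Orientations are given as a rotation vector (axis times angle).
In Python, from bench import ctrl gives the robot as it stands.
- The arm moves only by the shell command python3 -m handwheel 'ROWS' [FORCE]. ROWS is JSON, a list that holds one entry, the list of rows, each a list of 7 numbers: the shift along the tool's x, y, z normalised to -1 to 1, where 1 is 0.03 m, then the turn, a rotation vector about the tool's x, y, z normalised to -1 to 1, where 1 is 90 degrees, then the opening, from 0 (shut) to 1 (fully open). In form: [[[dx, dy, dz, rx, ry, rz, claw], ...]]. A call has 1 to 5 rows; each row shifts and turns the commanded pose from where the row before left it, along the tool's axes as they then stand; what a row does not reach is not made up. A row lasts 1/10 s, in which the tool goes at most 50 mm and 8.59 degrees, less where a joint would pass 70% of its speed; a pose out of reach is approached as far as the arm can. A call with a number of a shift or a turn outside -1 to 1 is refused whole. A call with a gripper value outside its range is refused whole. The fingers move at their own pace and stop on an object; FORCE is the grip in N (left out, the last holds). Time passes only in rows, so rows that do not move let the fingers close. It gives the time, the measured TCP pose, the force, the opening and the grip force at its end, in the units of the state.
- ctrl.state(): the state, without advancing time (a new reading comes with each control period).
- ctrl.capture(name): name is "scene" or "side" or "wrist"; returns the picture (400x640x3 uint8, red, green, blue); there is no depth.
- ctrl.camera_model(name): a dict with "mtx" (3x3 intrinsics, pixels), "camera_from_world" (4x4, takes a point from world to camera coordinates); the wrist camera has in their place "hand_eye" (4x4, takes a point from camera to tool coordinates, whose origin is the TCP and whose axes are the flange's). Camera axes: x right, y down, z forward; pixel columns grow to the right and rows downward; lengths in m; the calibration is good to about 2 mm. The wrist camera is an equidistant fisheye: a pixel r from the principal point sees the ray r / f radians off the axis. A picture is of the moment at which its call begins: read the wrist's pose just before it. camera_model takes no time and is no camera call.
- ctrl.finish_job(): hands the job in; it is judged then, once.
The state is a dict: "clock": time; "q": joint angles; "qd": joint speeds; "joint_torque": joint torques, N m; "tcp_pos": TCP position; "eef_rot": TCP orientation; "ft_force": force on the tool from outside, world axes, zero at the start; "torque": the same for the moment, N m; "opening": finger opening in m; "grasp_force": force on a finger pad.
Only numpy, scipy, OpenCV 4.12 (cv2) and the standard library are available. Lean on these libraries where they do the work, as an engineer would, in place of code of your own. Each camera call takes 0.05 s, during which the arm holds its last target. There are 200 camera calls.

## Task

The turntable spindle of the ring-engraving machine has worked loose: fit the large blue-handled spanner on the steel hexagon collar at the spindle's foot, on the side where turning clockwise (seen from above) brings its handle up against the rubber-sleeved stop post, and leave it there to hold the spindle. Then with the small red-handled spanner turn the brass locknut above it clockwise until it is tight. Take both spanners off and lay them flat, side by side, on the green mat; keep the gripper itself off the spindle and nut and leave the other things on the table where they are.

Things in the scene. Friction and masses are not known exactly. Their poses are not given: they have to be found in the camera images.
- engraver: ring-engraving machine, fixed. Grey base casting, x -95 to 190 mm, y -93 to 93 mm, 14 mm high; round aluminium dial (radius 84 mm, top 16 mm up) on which the large spanner lies flat; column at x=160, y=20 mm, 205 mm high, its arm at 155 to 180 mm pointing back right. Origin: underside, on the spindle axis; x away from the robot (+-0.2 rad), y left, z up
- spindle: upright spindle, turns easily in the base (0.08 N m). Origin on its axis at table height, z up. Steel hexagon collar, 46 mm across flats, z 16 to 29 mm; flats face its +-y, so a spanner goes on with the handle along its x or any multiple of 60 degrees from it. Above: washer (radius 21.5 mm, to z=34 mm), locknut, bare thread (24 mm thick, to z=82 mm)
- nut_centre (a point): centre of the brass hexagon locknut on the spindle, 36 mm across flats, 34 to 52 mm above the table; this point is 43 mm up. Flats face its +-y: a spanner goes on with the handle along its x or any multiple of 60 degrees from it. If nothing holds the spindle, the nut carries the spindle round with it and does not tighten
- locknut (a joint): angle of the locknut on the spindle, rad: grows as the nut turns clockwise (from above) relative to the spindle, against 0.30 N m of thread friction (about 3 N at a spanner's grip). Starts at 0 to 0.25, comes hard up at 0.90; above 0.84 is tight. After tightening, a spanner's jaws can bind on the hexagon: swing it back a little, in line with the flats, before drawing it off
- stop_post (a point): rubber-sleeved stop post on the dial, 14 mm thick, 75 mm from the spindle axis on the left, 16 to 37 mm above the table; this point is on its axis, 26 mm up. With the large spanner's handle against its near side the handle points about 80 degrees left of the machine's x; to slide on past the post without its head touching it, the handle must start beyond about 107 degrees
- large_spanner: flat open-ended spanner for the steel collar, blue plastic grip, 190 mm long, 0.16 kg, loose. Origin: middle of its length, underside; x along it towards the open mouth, z up. Jaw centre at x=70 mm, throat at x=42, prong tips at x=94; head 8 mm thick, 72 mm wide, jaw gap 48.5 mm. Grip from x=8 to x=-97 mm, 22 mm wide, 16 mm tall from the underside up; balances near x=0
- large_spanner_jaw (a point): centre of the large spanner's jaws, 70 mm from its middle (x=70 mm) and 4 mm above its underside; lies on the spindle axis when the spanner is fully on the steel collar
- small_spanner: flat open-ended spanner for the brass locknut, red plastic grip, 190 mm long, 0.16 kg, loose. Origin: middle of its length, underside; x along it towards the open mouth, z up. Jaw centre at x=70 mm, throat at x=48, prong tips at x=94; head 8 mm thick, 62 mm wide, jaw gap 38.5 mm. Grip from x=8 to x=-97 mm, 22 mm wide, 16 mm tall from the underside up; balances near x=0
- small_spanner_jaw (a point): centre of the small spanner's jaws, 70 mm from its middle (x=70 mm) and 4 mm above its underside; lies on the spindle axis when the spanner is fully on the brass locknut
- counter_mat: green leather counter mat, 210 mm (its x) by 300 mm (its y), fixed; origin at the centre of its underside, top 4 mm above it and 4.5 mm above the table. Both spanners lie on it at the start, head to tail
- work_plate: the machine's round work plate with three small jaws, 120 mm across, 29 mm high, lifted off and lying behind the mat; bystander
- glass_dish: small white glass dish, 82 mm across, 22 mm high; bystander, origin under its centre.
- caliper: steel slide caliper lying flat, 208 mm long; bystander.
- red_ring_box: red ring box, 55 x 52 x 45 mm; bystander.

How it is judged:
On the way, in this order (a step that is already met when the one before it is completed fails the run):
1. the large spanner sits fully on the spindle's steel collar, flat on the dial, and has been let go (horizontal distance between large_spanner_jaw and spindle below 0.006 m and z of large_spanner in the frame of engraver between 0.011 and 0.024 m and angle between large_spanner's own z axis and vertical below 0.12 rad and contact force between the fingers and large_spanner below 0.1 N), for 0.2 s.
2. the small spanner is on the locknut, not yet tight, while the large spanner is still on the collar (horizontal distance between small_spanner_jaw and nut_centre below 0.006 m and z of small_spanner in the frame of engraver between 0.028 and 0.049 m and angle between small_spanner's own z axis and vertical below 0.2 rad and horizontal distance between large_spanner_jaw and spindle below 0.006 m and z of large_spanner in the frame of engraver between 0.011 and 0.024 m and angle between large_spanner's own z axis and vertical below 0.12 rad and not (value of joint locknut above 0.84 rad)), for 0.1 s.
3. the locknut is turned tight with the small spanner while the large spanner, its handle up to the stop post, holds the collar (value of joint locknut above 0.84 rad and horizontal distance between small_spanner_jaw and nut_centre below 0.006 m and z of small_spanner in the frame of engraver between 0.028 and 0.049 m and angle between small_spanner's own z axis and vertical below 0.2 rad and horizontal distance between large_spanner_jaw and spindle below 0.006 m and z of large_spanner in the frame of engraver between 0.011 and 0.024 m and angle between large_spanner's own z axis and vertical below 0.12 rad and x of large_spanner in the frame of engraver between -0.006 and 0.025 m and y of large_spanner in the frame of engraver above 0.04 m), for 0.1 s.
At the end, for the whole second after the job is handed in: The locknut is tight (joint locknut above 0.84 rad) and both spanners lie flat and at rest on the green mat, the middle of each at least 5 mm inside the mat's edge (value of joint locknut above 0.84 rad and x of large_spanner in the frame of counter_mat between -0.1 and 0.1 m and y of large_spanner in the frame of counter_mat between -0.145 and 0.145 m and z of each of large_spanner, small_spanner in the frame of counter_mat below 0.016 m and angle between each of large_spanner, small_spanner's own z axis and vertical below 0.1 rad and linear speed of each of large_spanner, small_spanner below 0.02 m/s and x of small_spanner in the frame of counter_mat between -0.1 and 0.1 m and y of small_spanner in the frame of counter_mat between -0.145 and 0.145 m); the robot touches nothing.
It fails at once if the gripper or arm presses on the spindle, its collar or the locknut (more than 2 N) (contact force between any of the fingers, the arm and spindle above 2 N).
It fails at once if one of the other things on the table is moved by more than 25 mm (distance of any of glass_dish, caliper, red_ring_box, work_plate from where it was at the start of the episode above 0.025 m).
It also fails if it takes over 72 s, if anything falls off the work surface, if the arm or the gripper's body presses on something with over 40 N, if the wrist force passes 120 N, or if a joint passes its speed limit or range.

## Working session

There is one attempt and no reset: what is moved stays moved. The work goes in short steps, Python scripts to look and compute and a shell command to move; the robot and the scene stay as the last step left them, time stands still between calls to the robot, and variables do not carry over. Pictures are saved under pics/ and viewed, at most 10 in all, crops included, and the job is handed in when it is done.

```bash
ls; mkdir -p pics; python3 - <<'E'
from bench import ctrl
import cv2,numpy as np
np.set_printoptions(precision=4,suppress=True)
s=ctrl.state();print(s,ctrl.grasp_offset)
for n in ["scene","side"]:
    im=ctrl.capture(n);cv2.imwrite(f"pics/{n}0.png",im[:,:,::-1])
    m=ctrl.camera_model(n);print(n,m)
im=ctrl.capture("wrist");cv2.imwrite("pics/wrist0.png",im[:,:,::-1]);print(ctrl.camera_model("wrist"))
E
```

```text
pics
{'clock': 0.0, 'q': array([ 1.0645,  0.2074,  1.5429, -0.0001,  1.3935, -0.1504]), 'qd': array([ 0.001 ,  0.0002,  0.0008, -0.0003,  0.0021,  0.0012]), 'joint_torque': array([  0.0002, -37.0898, -28.1409,   0.0696,   0.0365,  -0.0002]), 'tcp_pos': array([0.1999, 0.5383, 0.2043]), 'eef_rot': array([-0.5559, -3.0914,  0.0033]), 'ft_force': array([-0.151 , -0.1706, -0.504 ]), 'torque': array([-0.0008,  0.0037, -0.0195]), 'grasp_force': 0.0, 'opening': 0.09393985060390961} -0.0188
scene {'mtx': array([[370.0177,   0.    , 315.2702],
       [  0.    , 370.0177, 201.4468],
       [  0.    ,   0.    ,   1.    ]]), 'camera_from_world': array([[ 0.8112, -0.5842,  0.0251, -0.4621],
       [-0.2734, -0.4169, -0.8668,  0.2262],
       [ 0.5169,  0.6963, -0.4979,  1.0843],
       [ 0.    ,  0.    ,  0.    ,  1.    ]])}
side {'mtx': array([[427.6128,   0.    , 320.8585],
       [  0.    , 427.6128, 200.1182],
       [  0.    ,   0.    ,   1.    ]]), 'camera_from_world': array([[-0.9992,  0.0379, -0.0094,  0.5528],
       [ 0.0226,  0.3649, -0.9308,  0.0406],
       [-0.0318, -0.9303, -0.3655,  1.5681],
       [ 0.    ,  0.    ,  0.    ,  1.    ]])}
{'mtx': array([[309.7069,   0.    , 323.0142],
       [  0.    , 309.7069, 203.4985],
       [  0.    ,   0.    ,   1.    ]]), 'hand_eye': array([[ 0.0001, -0.9732, -0.2302,  0.0662],
       [ 1.    ,  0.0001, -0.0001, -0.001 ],
       [ 0.0001, -0.2302,  0.9732, -0.1789],
       [ 0.    ,  0.    ,  0.    ,  1.    ]])}
```

View pics/scene0.png

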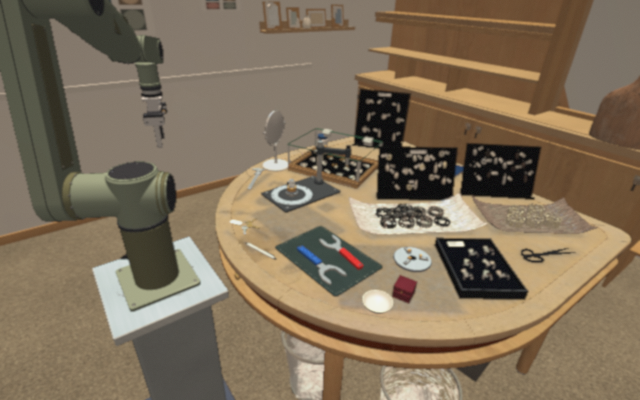

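View pics/side0.png

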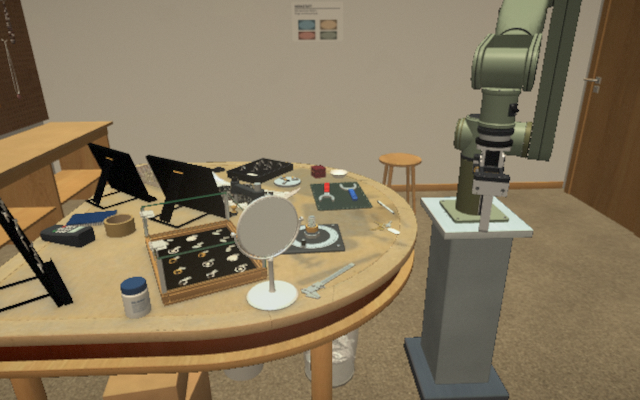

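The scene view shows the mat around (328,258), the blue grip at (310,257) with its mouth towards lower right, the red grip at (350,258) with its mouth at (328,242), and the dial at (292,194). The side view shows the dial at (312,237).

```bash
cat > h.py <<'E'
from bench import ctrl
import cv2,numpy as np
from scipy.spatial.transform import Rotation as R
np.set_printoptions(precision=4,suppress=True)
def ray(n,uv,s=None):
    m=ctrl.camera_model(n);K=m["mtx"];u=(np.asarray(uv,float)-K[:2,2])/K[0,0]
    if n=="wrist":
        s=s or ctrl.state();r=np.hypot(*u)+1e-12
        d=np.r_[np.sin(r)*u/r,np.cos(r)]
        H=m["hand_eye"];Rt=R.from_rotvec(s["eef_rot"]).as_matrix()
        return Rt@H[:3,3]+s["tcp_pos"],Rt@H[:3,:3]@d
    T=m["camera_from_world"]
    return -T[:3,:3].T@T[:3,3],T[:3,:3].T@np.r_[u,1]
def onz(n,uv,z,s=None):
    o,d=ray(n,uv,s);return (o+d*(z-o[2])/d[2])[:2]
def proj(p,n="wrist",s=None):
    m=ctrl.camera_model(n);K=m["mtx"]
    if n=="wrist":
        s=s or ctrl.state();Rt=R.from_rotvec(s["eef_rot"]).as_matrix();H=m["hand_eye"]
        c=H[:3,:3].T@(Rt.T@(np.asarray(p)-s["tcp_pos"])-H[:3,3])
        r=np.hypot(c[0],c[1]);return K[:2,2]+K[0,0]*np.arctan2(r,c[2])*c[:2]/r
    T=m["camera_from_world"];c=T[:3,:3]@p+T[:3,3];return K[:2,2]+K[0,0]*c[:2]/c[2]
def mask(im,lo,hi):
    h=cv2.cvtColor(im,cv2.COLOR_RGB2HSV);k=cv2.inRange(h,lo,hi)
    if lo[0]==0: k|=cv2.inRange(h,(172,)+lo[1:],(180,)+hi[1:])
    return k
BLUE=((100,120,60),(125,255,255));RED=((0,150,100),(6,255,255))
def grips(n,z=0.0205,area=None):
    s=ctrl.state();im=ctrl.capture(n);out={}
    for nm,c in(("blue",BLUE),("red",RED)):
        k=mask(im,*c);cs,_=cv2.findContours(k,0,1)
        for c in sorted(cs,key=cv2.contourArea)[::-1][:3]:
            if cv2.contourArea(c)<15: continue
            P=np.array([onz(n,q,z,s) for q in c[:,0]],np.float32)
            print(nm,cv2.contourArea(c),c[:,0].mean(0),cv2.minAreaRect(P))
    return im,s
def show():
    s=ctrl.state();Rt=R.from_rotvec(s["eef_rot"]).as_matrix()
    print("t %.2f tcp %s F %s open %.4f g %.1f"%(s["clock"],s["tcp_pos"],s["ft_force"],s["opening"],s["grasp_force"]))
    print(" yaw of tool x %.2f y %.2f deg tilt %.2f q6 %.2f"%(*[np.degrees(np.arctan2(Rt[1,i],Rt[0,i])) for i in(0,1)],np.degrees(np.arccos(-Rt[2,2])),s["q"][5]))
E
python3 - <<'E'
from h import *
im,s=grips("scene")
print(onz("scene",(328,258),.0045),onz("scene",(292,194),.016),onz("side",(312,237),.016))
show()
cv2.imwrite("pics/crop.png",cv2.resize(im[160:320,220:440],None,fx=3.6,fy=3.6,interpolation=cv2.INTER_CUBIC)[:,:,::-1])
E
```

```text
blue 159.5 [308.7647 254.5686] ((0.4171760082244873, -0.17341403663158417), (0.029060492292046547, 0.10387331992387772), 3.8563616275787354)
blue 25.0 [457.85 169.55] ((1.3708922863006592, -0.04328140243887901), (0.08100669831037521, 0.029255563393235207), 26.092945098876953)
red 162.5 [350.7347 258.102 ] ((0.5163998603820801, -0.2614862620830536), (0.10846317559480667, 0.028645211830735207), 86.77552795410156)
red 160.5 [405.2553 284.2979] ((0.5686272382736206, -0.4421720504760742), (0.04776138439774513, 0.04733121022582054), 23.642675399780273)
[ 0.47   -0.2076] [0.5917 0.1947] [0.589  0.2116]
t 0.20 tcp [0.2001 0.5386 0.2047] F [ 0.191  -0.1213 -0.1657] open 0.0939 g 0.0
 yaw of tool x 159.62 y 69.62 deg tilt 0.08 q6 -0.15
```

View pics/crop.png

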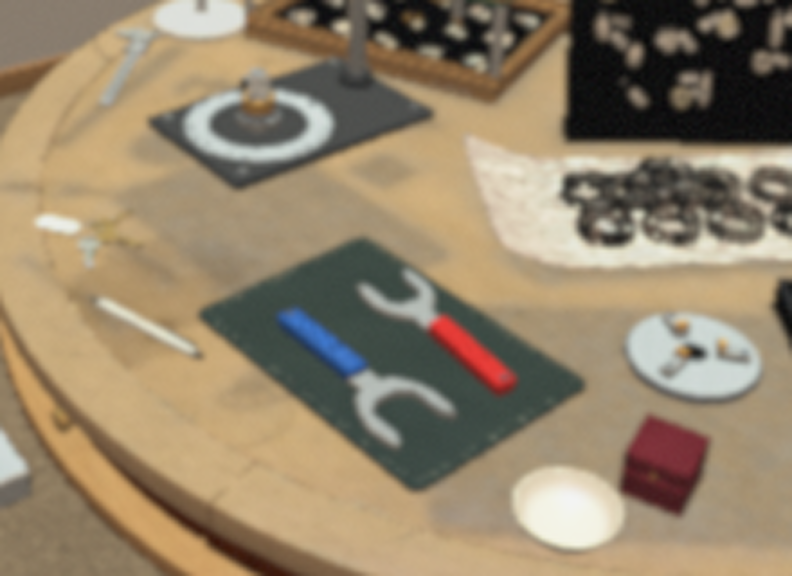

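The crop shows the blue grip running along about -y with its mouth near the robot-right end, the red one antiparallel, and brass nut on the dial at crop (258,100). I'll check the mirror's place, then move in for a wrist look at the spindle.

```bash
python3 - <<'E'
from h import *
print("mirror",onz("scene",(276,164),0),onz("side",(272,294),0),"case",onz("scene",(300,170),.0),onz("side",(265,285),0), onz("side",(258,240),0),"column foot",onz("scene",(318,182),.014))
E
M="python3 -m handwheel"
$M '[[[-0.95,-0.32,-0.1,0,0,0,0.7],[-0.95,-0.32,-0.1,0,0,0,0.7],[-0.95,-0.32,-0.1,0,0,0,0.7],[-0.95,-0.32,-0.1,0,0,0,0.7],[-0.95,-0.32,-0.1,0,0,0,0.7]]]'
$M '[[[-0.95,-0.32,-0.1,0,0,0,0.7],[-0.95,-0.32,-0.1,0,0,0,0.7],[-0.95,-0.32,-0.1,0,0,0,0.7],[-0.95,-0.32,-0.1,0,0,0,0.7],[0,0,0,0,0,0.08,0.7]]]'
$M '[[[0,0,0,0,0,0.08,0.7],[0,0,0,0,0,0.08,0.7],[0,0,0,0,0,0.08,0.7]]]'
python3 -c "from h import *;show()"
```

```text
mirror [0.7064 0.519 ] [0.6959 0.4975] case [0.7669 0.3981] [0.7171 0.4549] [0.7614 0.191 ] column foot [0.7479 0.2276]
clock: 0.7
tcp_pos: [0.3178, 0.4434, 0.2203]
eef_rot: [-0.556, -3.092, 0.001]
ft_force: [0.6, -0.1, -0.0]
opening: 0.066
grasp_force: 0.0
clock: 1.2
tcp_pos: [0.4135, 0.3665, 0.2328]
eef_rot: [0.759, 3.047, -0.0]
ft_force: [-0.0, 0.7, 0.2]
opening: 0.0657
grasp_force: 0.0
clock: 1.5
tcp_pos: [0.4106, 0.3684, 0.2321]
eef_rot: [-1.315, -2.853, 0.001]
ft_force: [-0.2, -0.5, 0.7]
opening: 0.0661
grasp_force: 0.0
t 1.50 tcp [0.4106 0.3684 0.2321] F [-0.2299 -0.5076  0.679 ] open 0.0661 g 0.0
 yaw of tool x 130.49 y 40.49 deg tilt 0.04 q6 -0.13
```

```bash
M="python3 -m handwheel"
$M '[[[-1,0.2,0,0,0,0,0.7],[-1,0.2,0,0,0,0,0.7],[-1,0.2,0,0,0,0,0.7],[-1,0.2,0,0,0,0,0.7],[-1,0.2,0,0,0,0,0.7]]]' >/dev/null
$M '[[[0,0,0,0,0,0,0.7],[0,0,0,0,0,0,0.7]]]'
python3 - <<'E'
from h import *
show();s=ctrl.state();im=ctrl.capture("wrist");cv2.imwrite("pics/w1.png",im[:,:,::-1]);np.save("w1.npy",im)
import pickle;pickle.dump(s,open("w1.pkl","wb"))
print(proj(np.array([.59,.2,.05])))
E
```

```text
clock: 2.2
tcp_pos: [0.5312, 0.2744, 0.2319]
eef_rot: [-1.309, -2.855, 0.001]
ft_force: [0.0, -0.5, -0.9]
opening: 0.0657
grasp_force: 0.0
t 2.20 tcp [0.5312 0.2744 0.2319] F [ 0.0293 -0.4959 -0.939 ] open 0.0657 g 0.0
 yaw of tool x 130.74 y 40.74 deg tilt 0.08 q6 -0.38
[320.5611 261.7817]
```

View pics/w1.png

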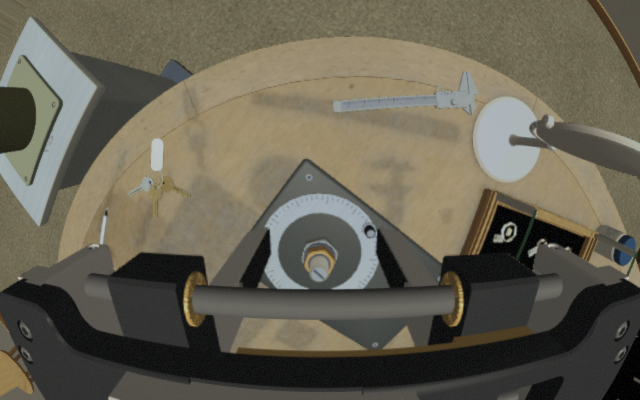

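The wrist view shows the dial ring centred near (320,252), the nut and spindle at (319,258), the stop post at (370,231) and the near-left casting corner at (308,160).

```bash
python3 - <<'E'
from h import *
import pickle
im=np.load("w1.npy");s=pickle.load(open("w1.pkl","rb"))
h=cv2.cvtColor(im,cv2.COLOR_RGB2HSV)
k=((h[...,1]<40)&(h[...,2]>130)).astype(np.uint8)*255;k[:, :255]=0;k[:,385:]=0;k[:185]=0;k[282:]=0
cs,_=cv2.findContours(k,0,1);c=max(cs,key=cv2.contourArea)
hull=cv2.convexHull(c)[:,0]
P=np.array([onz("wrist",q,.016,s) for q in hull]);P=P[hull[:,1]<250]
from scipy.optimize import least_squares
f=lambda v:np.hypot(P[:,0]-v[0],P[:,1]-v[1])-v[2]
r=least_squares(f,[.59,.2,.08],loss="soft_l1",f_scale=.001);print("dial",r.x,np.std(f(r.x)))
print("post top",onz("wrist",(370,230),.037,s)-r.x[:2])
print("corner, tip",onz("wrist",(308,160),.014,s)-r.x[:2],"thread top",onz("wrist",(319,272),.082,s))
a,b=(onz("wrist",q,.014,s) for q in((308,160),(252,240)));print("edge",np.degrees(np.arctan2(*(b-a)[::-1])))
a,b=(onz("wrist",q,.014,s) for q in((315,162),(390,213)));print("edge2",np.degrees(np.arctan2(*(b-a)[::-1])))
cv2.imwrite("pics/w1c.png",cv2.resize(im[185:290,240:400],None,fx=5,fy=5,interpolation=cv2.INTER_CUBIC)[:,:,::-1])
E
```

```text
dial [0.5892 0.1973 0.0829] 0.0001998219415480565
post top [0.0241 0.0722]
corner, tip [-0.0926  0.0861] thread top [0.5885 0.1992]
edge -85.15635365815369
edge2 6.727248340242368
```

View pics/w1c.png

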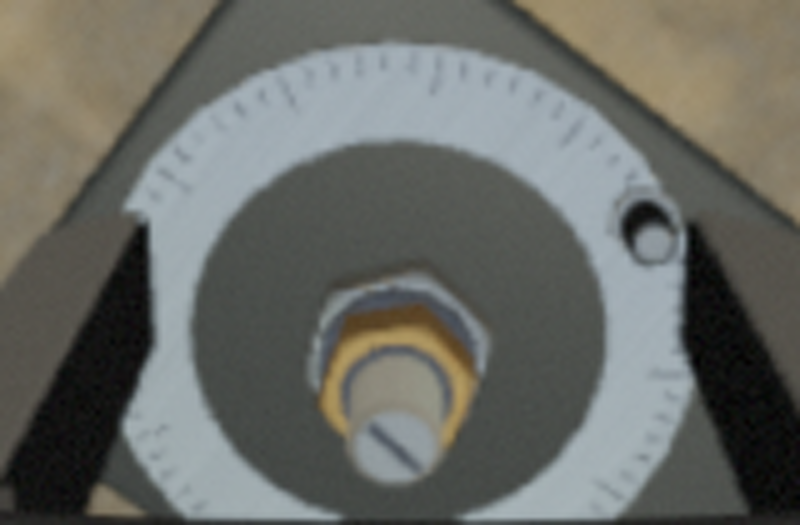

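The crop shows the steel collar's corners at about (328,295), (418,272), (490,345) and (310,385), and brass top corners near (322,388), (362,340), (478,385).

```bash
python3 - <<'E'
from h import *
import pickle
im=np.load("w1.npy");s=pickle.load(open("w1.pkl","rb"));C=np.array([.589,.198])
for z,pts in((.029,[(308,385),(326,293),(418,272),(490,345)]),(.052,[(322,385),(362,340),(430,340),(480,382)])):
    for p in pts:
        v=onz("wrist",(240+p[0]/5-.4,185+p[1]/5-.4),z,s)-C
        print(z,v,np.hypot(*v),np.degrees(np.arctan2(v[1],v[0])))
# brass top: bright yellow
h=cv2.cvtColor(im,cv2.COLOR_RGB2HSV)
k=cv2.inRange(h,(14,90,150),(28,255,255));k[:235]=0;k[285:]=0;k[:,:295]=0;k[:,345:]=0
cs,_=cv2.findContours(k,0,1);c=max(cs,key=cv2.contourArea)
hull=cv2.convexHull(c);ap=cv2.approxPolyDP(hull,1.2,True)[:,0]
for q in ap:
    v=onz("wrist",q,.052,s)-C;print(q,v,np.hypot(*v),np.degrees(np.arctan2(v[1],v[0])))
E
```

```text
0.029 [-0.0125 -0.0227] 0.025936659945007937 -118.76883953053594
0.029 [-0.0258  0.0009] 0.025796455197865303 177.9390731462054
0.029 [-0.0113  0.0212] 0.024076992212019952 118.07633591353506
0.029 [0.0167 0.018 ] 0.024591942424183787 47.136472543679304
0.052 [-0.0151 -0.0114] 0.018979243265612025 -142.9154475073108
0.052 [-0.0155  0.0047] 0.016161377009054727 163.2016943476641
0.052 [-0.0026  0.0158] 0.015998852820053464 99.47765953679951
0.052 [0.0145 0.0153] 0.021056019408840457 46.555233857060095
[333 261] [0.012  0.0132] 0.017796470160335438 47.668595335666915
[329 272] [ 0.0184 -0.0018] 0.018441712049259866 -5.607903314611063
[308 270] [-0.0038 -0.0172] 0.0176083692976215 -102.3617392193881
[305 266] [-0.0103 -0.0154] 0.018472269314573055 -123.75581255235025
[308 255] [-0.0172 -0.0011] 0.01718848431965038 -176.255463363613
[318 251] [-0.0112  0.0112] 0.015870668780143433 134.9676658200007
[325 252] [-0.0037  0.0159] 0.016338326899463736 103.20814735516923
```

```bash
M="python3 -m handwheel"
$M '[[[0,0,0,0,0,0.082,0.7],[0,0,0,0,0,0.082,0.7],[0,0,0,0,0,0.082,0.7],[0,0,0,0,0,0.082,0.7],[0,0,0,0,0,0.08,0.7]]]' >/dev/null
for i in 1 2 3; do $M '[[[-0.955,-0.302,0.17,0,0,0,0.7],[-0.955,-0.302,0.17,0,0,0,0.7],[-0.955,-0.302,0.17,0,0,0,0.7],[-0.955,-0.302,0.17,0,0,0,0.7],[-0.955,-0.302,0.17,0,0,0,0.7]]]' >/dev/null; done
$M '[[[-0.9,-0.3,0.17,0,0,0,0.7],[0,0,0,0,0,0,0.7],[0,0,0,0,0,0,0.7]]]' >/dev/null
python3 - <<'E'
from h import *
show();im,s=grips("wrist");cv2.imwrite("pics/w2.png",im[:,:,::-1])
E
```

```text
t 4.55 tcp [ 0.4194 -0.1901  0.1509] F [-0.8599 -0.0696 -0.0007] open 0.0659 g 0.0
 yaw of tool x 94.09 y 4.09 deg tilt 0.06 q6 -0.69
blue 1989.5 [326.0611 176.2751] ((0.420854777097702, -0.17087773978710175), (0.021891575306653976, 0.10198885947465897), 4.36574649810791)
red 532.0 [415.3587 233.5109] ((0.5203638076782227, -0.22719542682170868), (0.04527409374713898, 0.021913431584835052), 87.29688262939453)
```

View pics/w2.png

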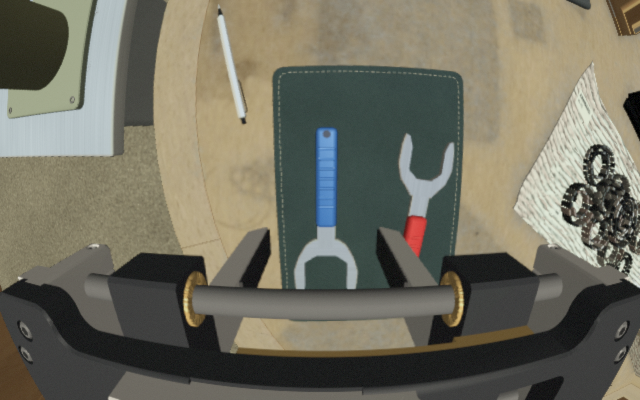

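The wrist view shows the blue spanner at (326,130)-(326,290) between the open fingers and the red one to the right at (420,230). The measured grip width (21.9 mm) and length match, so I'll grasp it.

```bash
M="python3 -m handwheel"
$M '[[[-0.07,0.1,1,0,0,0,0.7],[0,0,1,0,0,0,0.7],[0,0,1,0,0,0,0.7],[0,0,1,0,0,0,0.7],[0,0,0.4,0,0,0,0.7]]]' >/dev/null
$M '[[[0,0,0.35,0,0,0,0.7],[0,0,0,0,0,0,0.7],[0,0,0,0,0,0,0.7]]]'
$M '[[[0,0,0,0,0,0,0],[0,0,0,0,0,0,0],[0,0,0,0,0,0,0],[0,0,0,0,0,0,0],[0,0,0,0,0,0,0]]]' 50
$M '[[[0,0,-0.3,0,0,0,0],[0,0,-1,0,0,0,0],[0,0,-1,0,0,0,0],[0,0,0,0,0,0,0],[0,0,0,0,0,0,0]]]'
python3 - <<'E'
from h import *
show();im,s=grips("wrist");np.save("w3.npy",im);cv2.imwrite("pics/w3.png",im[:,:,::-1])
E
```

```text
clock: 5.4
tcp_pos: [0.4237, -0.1934, 0.0094]
eef_rot: [2.139, 2.299, 0.001]
ft_force: [0.1, -0.5, -0.6]
opening: 0.0657
grasp_force: 0.0
clock: 5.9
tcp_pos: [0.4227, -0.1932, 0.0085]
eef_rot: [2.141, 2.299, 0.0]
ft_force: [-0.1, -0.0, 0.2]
opening: 0.0293
grasp_force: 0.0
clock: 6.4
tcp_pos: [0.4228, -0.1932, 0.0777]
eef_rot: [2.14, 2.298, 0.0]
ft_force: [-0.4, -0.3, -2.3]
opening: 0.0208
grasp_force: 50.0
t 6.40 tcp [ 0.4228 -0.1932  0.0777] F [-0.3922 -0.2604 -2.2678] open 0.0208 g 50.0
 yaw of tool x 94.09 y 4.09 deg tilt 0.07 q6 -0.69
blue 5853.5 [322.812  201.3603] ((0.4220030903816223, -0.1869565099477768), (0.02902277559041977, 0.13745173811912537), 4.415328502655029)
red 455.0 [435.0625 246.425 ] ((0.5206895470619202, -0.21431824564933777), (0.020552128553390503, 0.022133752703666687), 87.07926940917969)
```

```bash
python3 - <<'E'
from h import *
im=ctrl.capture("side");c=proj(ctrl.state()["tcp_pos"],"side").astype(int);print(c)
a=cv2.resize(im[c[1]-40:c[1]+40,c[0]-60:c[0]+60],None,fx=5,fy=5,interpolation=cv2.INTER_CUBIC)
w=np.load("w3.npy")[80:320,220:420]
w=cv2.resize(w,None,fx=400/240,fy=400/240)
a=a[:, :460]
cv2.imwrite("pics/grip1.png",np.hstack([a,w])[:,:,::-1])
for y in(140,170,200,230):
    k=mask(np.load("w3.npy"),*BLUE)[y];x=np.flatnonzero(k);print(y,x.min(),x.max())
E
```

```text
[351 177]
140 304 341
170 304 341
200 305 341
230 306 340
```

View pics/grip1.png

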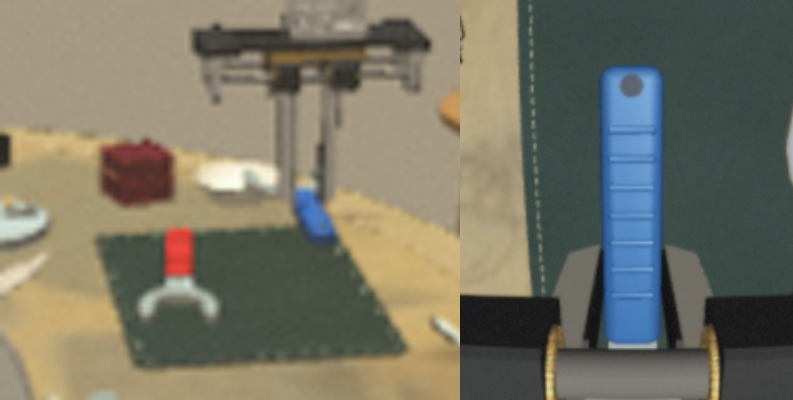

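```bash
python3 - <<'E'
from h import *
im=ctrl.capture("wrist");k=mask(im,*BLUE);k[:,:290]=0;k[:,360:]=0
col=k[:,318:328].max(1);y=np.flatnonzero(col);print(y.min(),y.max());t=ctrl.state()["tcp_pos"]
for z in(.07,.074,.078,.082,.086,.09):
    a=onz("wrist",(323,y.min()-.5),z);b=onz("wrist",(323,y.max()+.5),z)
    l=onz("wrist",(303.5,170),z);r=onz("wrist",(341.5,170),z)
    print(z,np.hypot(*(a-b)),np.hypot(*(a-t[:2])),np.hypot(*(l-r)))
E
```

```text
119 285
0.07 0.10798349367249199 0.07328072088359562 0.022833107228875472
0.074 0.105646468058419 0.07310610595482687 0.022338943217062677
0.078 0.10330944244434606 0.07293149481198206 0.021844779205249937
0.082 0.1009724168302731 0.072756887482319 0.021350615193437145
0.086 0.09863539121620014 0.07258228399335721 0.020856451181624408
0.09 0.09629836560212719 0.07240768437288099 0.020362287169811612
```

Both the length and the width put the grip's top about level with the finger tips: the fingers closed late, during the lift. I'll set it down and regrip deeper.

```bash
M="python3 -m handwheel"
$M '[[[0,0,0.9,0,0,0,0],[0,0,0.75,0,0,0,0],[0,0,0.1,0,0,0,0],[0,0,0,0,0,0,0]]]'
$M '[[[0,0,0,0,0,0,0.5],[0,0,0,0,0,0,0.5],[0,0,0,0,0,0,0.5],[0,0,0.3,0,0,0,0.5],[0,0,0.27,0,0,0,0.5]]]'
$M '[[[0,0,0,0,0,0,0],[0,0,0,0,0,0,0],[0,0,0,0,0,0,0],[0,0,0,0,0,0,0],[0,0,0,0,0,0,0]]]' 50
$M '[[[0,0,0,0,0,0,0],[0,0,0,0,0,0,0],[0,0,-0.3,0,0,0,0],[0,0,-1,0,0,0,0],[0,0,-1,0,0,0,0]]]'
$M '[[[0,0,0,0,0,0,0],[0,0,0,0,0,0,0]]]' >/dev/null
python3 - <<'E'
from h import *
show()
im=ctrl.capture("wrist");k=mask(im,*BLUE);k[:,:290]=0;k[:,360:]=0
y=np.flatnonzero(k[:,318:328].max(1));print(y.min(),y.max());t=ctrl.state()["tcp_pos"]
x=np.flatnonzero(k[170]);print(x.min(),x.max(),[np.flatnonzero(k[q])[[0,-1]] for q in(130,230)])
for z in np.arange(-.004,.017,.004)+t[2]:
    a=onz("wrist",(323,y.min()-.5),z);b=onz("wrist",(323,y.max()+.5),z)
    l=onz("wrist",(x.min()-.5,170),z);r=onz("wrist",(x.max()+.5,170),z)
    print(z,np.hypot(*(a-b)),np.hypot(*(a-t[:2])),np.hypot(*(l-r)))
E
```

```text
clock: 6.95
tcp_pos: [0.4212, -0.1921, 0.0233]
eef_rot: [-2.138, -2.296, 0.001]
ft_force: [0.4, -0.7, -1.5]
opening: 0.0209
grasp_force: 50.0
clock: 7.45
tcp_pos: [0.4231, -0.1934, 0.0077]
eef_rot: [2.14, 2.298, 0.0]
ft_force: [-0.8, -0.2, 0.2]
opening: 0.047
grasp_force: 0.0
clock: 7.95
tcp_pos: [0.4227, -0.1931, 0.0078]
eef_rot: [2.14, 2.299, 0.0]
ft_force: [0.4, 0.1, -1.2]
opening: 0.0218
grasp_force: 50.0
clock: 8.45
tcp_pos: [0.4215, -0.1923, 0.0771]
eef_rot: [-2.139, -2.297, 0.001]
ft_force: [0.7, 0.9, -2.3]
opening: 0.0216
grasp_force: 50.0
t 8.65 tcp [ 0.4229 -0.1932  0.0773] F [ 0.2862 -0.0104 -1.2515] open 0.0217 g 50.0
 yaw of tool x 94.09 y 4.09 deg tilt 0.09 q6 -0.69
118 289
303 342 [array([303, 342]), array([304, 341])]
0.07215903496831239 0.11067541758076814 0.07378705832897602 0.023805470466607054
0.07615903496831239 0.10825631145216331 0.07360573257247327 0.023285138483598616
0.08015903496831239 0.10583720532355853 0.07342440792310523 0.022764806500590175
0.0841590349683124 0.10341809919495373 0.07324308438909453 0.022244474517581738
0.08815903496831239 0.10099899306634894 0.07306176197874545 0.021724142534573245
0.09215903496831239 0.09857988693774415 0.07288044070044478 0.021203810551564804
```

```bash
python3 - <<'E'
from h import *
import pickle
s=pickle.load(open("w1.pkl","rb"))
print([onz("wrist",p,0.005,s) for p in((335,107),(475,97),(465,72))])
E
M="python3 -m handwheel"
for i in 1 2 3; do $M '[[[0.964,0.239,-0.075,0,0,0,0],[0.964,0.239,-0.075,0,0,0,0],[0.964,0.239,-0.075,0,0,0,0],[0.964,0.239,-0.075,0,0,0,0],[0.964,0.239,-0.075,0,0,0,0]]]' >/dev/null; done
$M '[[[0.964,0.239,-0.075,0,0,0,0],[0.964,0.239,-0.075,0,0,0,0],[0.964,0.239,-0.075,0,0,0,0],[0,0,0,0,0,-0.068,0],[0,0,0,0,0,-0.068,0]]]' >/dev/null
$M '[[[0,0,0,0,0,-0.068,0],[0,0,0,0,0,-0.067,0],[0,0,0,0,0,0,0],[0,0,0,0,0,0,0]]]' >/dev/null
python3 - <<'E'
from h import *
show();im=ctrl.capture("wrist");cv2.imwrite("pics/w4.png",im[:,:,::-1])
E
```

```text
[array([0.4786, 0.3582]), array([0.6119, 0.5065]), array([0.5776, 0.5224])]
t 11.10 tcp [0.5131 0.3348 0.1153] F [-0.0455 -0.6935 -1.8834] open 0.0214 g 50.0
 yaw of tool x 118.35 y 28.35 deg tilt 0.19 q6 -0.06
```

View pics/w4.png

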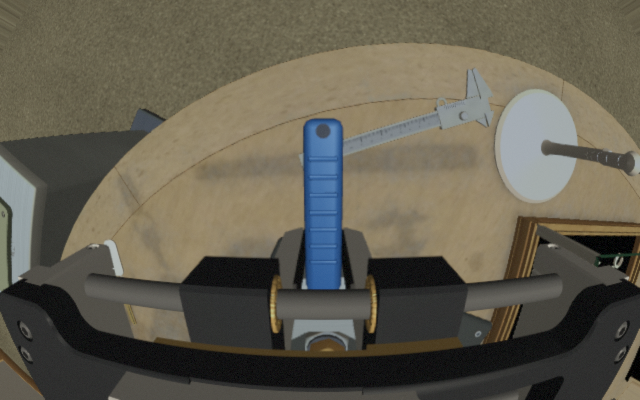

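The view shows the blue grip held straight along the tool axis, with the spindle tip straight ahead at (325,345) and the caliper's thin end under the tail at (305,160). I'll lower and slide on.

```bash
M="python3 -m handwheel"
$M '[[[0,0.06,1,0,0,0,0],[0,0,1,0,0,0,0],[0,0,0.8,0,0,0,0],[0,0,0.31,0,0,0,0],[0,0,0,0,0,0,0]]]'
python3 -c "from h import *;show()"
$M '[[[-0.3,0,0,0,0,0,0],[-0.3,0,0,0,0,0,0],[-0.3,0,0,0,0,0,0],[-0.3,0,0,0,0,0,0],[0,0,0,0,0,0,0]]]'
python3 -c "from h import *;show()"
```

```text
clock: 11.65
tcp_pos: [0.5142, 0.3354, 0.022]
eef_rot: [-1.606, -2.697, 0.005]
ft_force: [-1.1, -0.1, -1.5]
opening: 0.0214
grasp_force: 50.0
t 11.65 tcp [0.5142 0.3354 0.022 ] F [-1.0611 -0.0918 -1.5472] open 0.0214 g 50.0
 yaw of tool x 118.44 y 28.44 deg tilt 0.24 q6 -0.06
clock: 12.15
tcp_pos: [0.5343, 0.3032, 0.0247]
eef_rot: [1.609, 2.697, 0.001]
ft_force: [0.6, 0.9, -1.6]
opening: 0.0213
grasp_force: 50.0
t 12.15 tcp [0.5343 0.3032 0.0247] F [ 0.6041  0.8656 -1.6497] open 0.0213 g 50.0
 yaw of tool x 118.37 y 28.37 deg tilt 0.08 q6 -0.12
```

```bash
M="python3 -m handwheel"
$M '[[[-0.3,-0.02,0.12,0,0,0,0],[-0.3,0,0,0,0,0,0],[0,0,0,0,0,0,0]]]'
$M '[[[-0.2,0,0,0,0,0,0],[-0.06,0,0,0,0,0,0],[0,0,0,0,0,0,0]]]'
python3 -c "
from h import *
import time
show();s=ctrl.state();im=ctrl.capture('wrist');show()
cv2.imwrite('pics/w5.png',cv2.resize(im[200:400,200:450],None,fx=3,fy=3)[:,:,::-1])"
```

```text
clock: 12.45
tcp_pos: [0.5414, 0.2872, 0.02]
eef_rot: [1.608, 2.699, -0.001]
ft_force: [-0.2, 0.4, -2.4]
opening: 0.0211
grasp_force: 50.0
clock: 12.75
tcp_pos: [0.5449, 0.2815, 0.0204]
eef_rot: [1.607, 2.699, 0.0]
ft_force: [-0.3, -0.9, -2.5]
opening: 0.0212
grasp_force: 50.0
t 12.75 tcp [0.5449 0.2815 0.0204] F [-0.2524 -0.8955 -2.4568] open 0.0212 g 50.0
 yaw of tool x 118.47 y 28.47 deg tilt 0.01 q6 -0.16
t 12.80 tcp [0.5447 0.2816 0.0204] F [-0.352   0.4773 -1.9266] open 0.0215 g 50.0
 yaw of tool x 118.48 y 28.48 deg tilt 0.01 q6 -0.16
```

```bash
M="python3 -m handwheel"
$M '[[[-0.04,0,0,0,0,0,0],[0,0,0,0,0,0,0]]]'
$M '[[[-0.021,0.36,0,0,0,0.0733,0],[-0.021,0.36,0,0,0,0.0733,0],[0,0,0,0,0,0,0]]]'
$M '[[[-0.021,0.36,0,0,0,0.0733,0],[-0.021,0.36,0,0,0,0.0733,0],[0,0,0,0,0,0,0]]]'
python3 -c "
from h import *
show();s=ctrl.state();im=ctrl.capture('wrist');Rt=R.from_rotvec(s['eef_rot']).as_matrix();print('jaw',s['tcp_pos']-.094*Rt[:,0])
cv2.imwrite('pics/w5.png',cv2.resize(im[200:400,200:450],None,fx=3,fy=3)[:,:,::-1])"
```

```text
clock: 13.0
tcp_pos: [0.5452, 0.2807, 0.0204]
eef_rot: [1.606, 2.7, 0.0]
ft_force: [0.3, 0.6, -1.5]
opening: 0.0216
grasp_force: 50.0
clock: 13.3
tcp_pos: [0.5655, 0.2891, 0.0203]
eef_rot: [-1.906, -2.496, -0.0]
ft_force: [-1.4, -0.2, -2.3]
opening: 0.0217
grasp_force: 50.0
clock: 13.6
tcp_pos: [0.5868, 0.2921, 0.0203]
eef_rot: [-2.178, -2.263, -0.0]
ft_force: [-1.8, 0.3, -2.0]
opening: 0.0213
grasp_force: 50.0
t 13.60 tcp [0.5868 0.2921 0.0203] F [-1.8016  0.339  -2.0382] open 0.0213 g 50.0
 yaw of tool x 92.20 y 2.20 deg tilt 0.04 q6 0.29
jaw [0.5904 0.1982 0.0202]
```

View pics/w5.png

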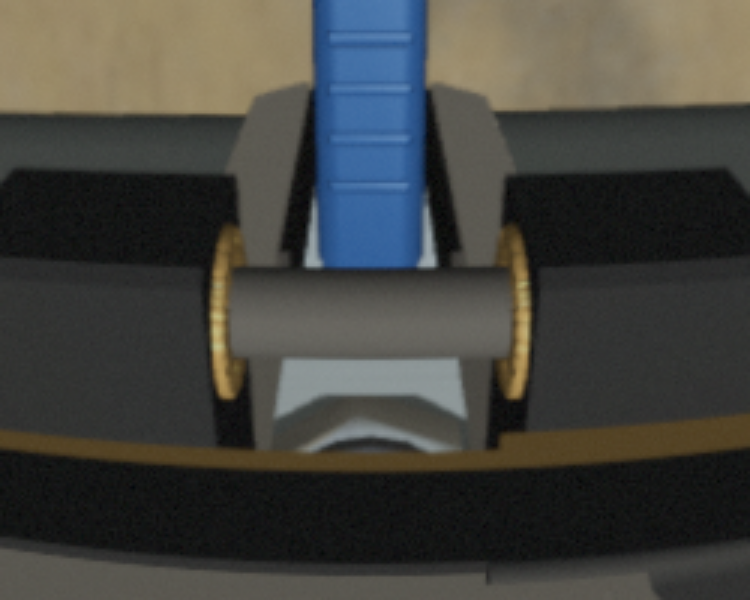

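The crop shows the grip between the pads and the steel collar seated at (370,410) with the head flush around it. Turning on to the post now.

```bash
M="python3 -m handwheel"
$M '[[[-0.004,0.164,0,0,0,0.0333,0],[-0.002,0.08,0,0,0,0.0167,0],[0,0,0,0,0,0,0]]]'
$M '[[[-0.002,0.08,0,0,0,0.0167,0],[0,0,0,0,0,0,0]]]'
$M '[[[-0.002,0.08,0,0,0,0.0167,0],[0,0,0,0,0,0,0]]]'
python3 -c "
from h import *
show();s=ctrl.state();Rt=R.from_rotvec(s['eef_rot']).as_matrix();print('jaw',s['tcp_pos']-.094*Rt[:,0])"
```

```text
clock: 13.95
tcp_pos: [0.5937, 0.2919, 0.0203]
eef_rot: [-2.265, -2.177, -0.0]
ft_force: [0.6, 1.4, -2.4]
opening: 0.0211
grasp_force: 50.0
clock: 14.15
tcp_pos: [0.5964, 0.2917, 0.0204]
eef_rot: [-2.296, -2.145, -0.0]
ft_force: [1.3, 0.7, -2.9]
opening: 0.021
grasp_force: 50.0
clock: 14.35
tcp_pos: [0.599, 0.2915, 0.0204]
eef_rot: [-2.325, -2.113, -0.0]
ft_force: [1.1, 1.6, -2.2]
opening: 0.0214
grasp_force: 50.0
t 14.35 tcp [0.599  0.2915 0.0204] F [ 1.1137  1.6094 -2.216 ] open 0.0214 g 50.0
 yaw of tool x 84.55 y -5.45 deg tilt 0.01 q6 0.42
jaw [0.5901 0.1979 0.0204]
```

```bash
M="python3 -m handwheel"
for i in 1 2; do $M '[[[-0.002,0.08,0,0,0,0.0167,0],[0,0,0,0,0,0,0],[0,0,0,0,0,0,0]]]' | grep -E "tcp|force"; done
python3 -c "
from h import *
show()"
```

```text
tcp_pos: [0.6013, 0.2911, 0.0204]
ft_force: [0.7, 1.5, -1.4]
grasp_force: 50.0
tcp_pos: [0.6026, 0.291, 0.0202]
ft_force: [-3.4, 1.4, 0.7]
grasp_force: 50.1
t 14.95 tcp [0.6026 0.291  0.0202] F [-3.4328  1.3628  0.6621] open 0.0213 g 50.1
 yaw of tool x 81.63 y -8.38 deg tilt 0.11 q6 0.47
```

```bash
M="python3 -m handwheel"
$M '[[[0,-0.03,0.03,0,0,0,0],[0,0,0,0,0,0,0.35],[0,0,0,0,0,0,0.35],[0,0,0,0,0,0,0.35]]]'
$M '[[[0,0,-0.5,0,0,0,0.35],[0,0,-1,0,0,0,0.35],[0,0,-1,0,0,0,0.35],[0,0,-1,0,0,0,0.35],[0,0,-1,0,0,0,0.6]]]'
python3 - <<'E'
from h import *
show();im,s=grips("wrist",.032);cv2.imwrite("pics/w6.png",im[:,:,::-1]);np.save("w6.npy",im)
E
```

```text
clock: 15.35
tcp_pos: [0.6035, 0.2905, 0.0197]
eef_rot: [2.378, 2.051, 0.002]
ft_force: [0.5, -0.2, 0.5]
opening: 0.0328
grasp_force: 0.0
clock: 15.85
tcp_pos: [0.6032, 0.2908, 0.1572]
eef_rot: [2.378, 2.051, 0.003]
ft_force: [0.3, -0.8, 0.5]
opening: 0.0382
grasp_force: 0.0
t 15.85 tcp [0.6032 0.2908 0.1572] F [ 0.3236 -0.7932  0.4932] open 0.0382 g 0.0
 yaw of tool x 81.56 y -8.44 deg tilt 0.11 q6 0.47
blue 1919.0 [321.5132 174.5658] ((0.6048239469528198, 0.3121168911457062), (0.10155188292264938, 0.02098151482641697), 83.45934295654297)
```

View pics/w6.png

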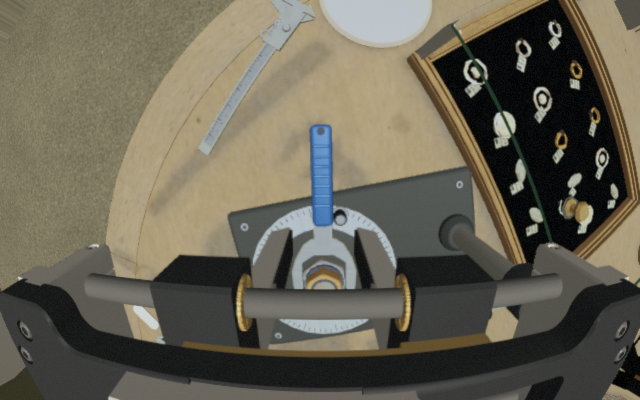

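The view shows the blue handle at (321,175) pointing up against the stop post at (340,217), with the head round the collar at (322,270) and the nut above it. That is my tenth picture, so from here I'll work from numbers only.

```bash
cat >> h.py <<'E'
def nut(im,s,C,z=.052,R0=.0208):
    h=cv2.cvtColor(im,cv2.COLOR_RGB2HSV);k=cv2.inRange(h,(12,90,90),(30,255,255))
    c=proj(np.r_[C,z],"wrist",s);m=np.zeros_like(k);cv2.circle(m,tuple(int(v) for v in c),60,255,-1);k&=m
    P=np.array([np.r_[onz("wrist",(x,y),z,s)-C,h[y,x,2]] for y,x in zip(*np.nonzero(k))])
    P=P[np.hypot(P[:,0],P[:,1])<.035];a=np.degrees(np.arctan2(P[:,1],P[:,0]));r=np.hypot(P[:,0],P[:,1])
    print("centre px",c,"n",len(P))
    for b in range(-180,180,10):
        q=(a>=b)&(a<b+10)
        if q.sum()>0: print(b+5,"max r %.1f"%(1e3*np.percentile(r[q],95)),"v@edge %d"%P[q][np.argmax(r[q]),2],end="; ")
    print()
E
python3 - <<'E'
from h import *
import pickle
C=np.array([.5893,.198])
s=ctrl.state();im=ctrl.capture("wrist");nut(im,s,C)
nut(np.load("w1.npy"),pickle.load(open("w1.pkl","rb")),C)
print(proj(np.array([.745,.235,.014])),proj(np.array([.745,.235,.205])))
E
```

```text
centre px [318.6093 288.7761] n 366
-5 max r 18.5 v@edge 163; 5 max r 19.1 v@edge 158; 15 max r 19.8 v@edge 149; 25 max r 21.0 v@edge 111; 35 max r 23.5 v@edge 107; 45 max r 23.3 v@edge 105; 55 max r 23.1 v@edge 106; 65 max r 23.4 v@edge 103; 75 max r 24.3 v@edge 104; 85 max r 25.0 v@edge 105; 95 max r 22.9 v@edge 117; 105 max r 21.8 v@edge 102; 115 max r 21.7 v@edge 114; 125 max r 21.5 v@edge 104; 135 max r 20.8 v@edge 92; 145 max r 18.5 v@edge 114; 155 max r 17.3 v@edge 154; 165 max r 16.5 v@edge 170; 175 max r 15.5 v@edge 98; 
centre px [318.6317 262.2871] n 246
-175 max r 18.1 v@edge 109; -165 max r 17.8 v@edge 102; -155 max r 17.5 v@edge 100; -145 max r 17.4 v@edge 124; -135 max r 18.7 v@edge 125; -125 max r 19.2 v@edge 124; -115 max r 19.0 v@edge 124; -105 max r 18.7 v@edge 132; -5 max r 20.8 v@edge 108; 5 max r 19.1 v@edge 127; 15 max r 18.6 v@edge 131; 25 max r 17.7 v@edge 162; 35 max r 18.3 v@edge 147; 45 max r 19.1 v@edge 139; 55 max r 19.8 v@edge 110; 65 max r 19.8 v@edge 95; 75 max r 19.9 v@edge 91; 85 max r 19.2 v@edge 94; 95 max r 20.0 v@edge 92; 105 max r 20.6 v@edge 92; 115 max r 21.0 v@edge 90; 125 max r 20.2 v@edge 92; 135 max r 19.6 v@edge 91; 145 max r 18.2 v@edge 90; 155 max r 17.9 v@edge 91; 165 max r 19.2 v@edge 92; 175 max r 18.9 v@edge 94; 
[445.2459 224.0747] [546.162  306.7806]
```

```bash
M="python3 -m handwheel"
for i in 1 2 3; do $M '[[[-0.988,-0.01,0,0,0,0,0.6],[-0.988,-0.01,0,0,0,0,0.6],[-0.988,-0.01,0,0,0,0,0.6],[-0.988,-0.01,0,0,0,0,0.6],[-0.988,-0.01,0,0,0,0,0.6]]]' >/dev/null; done
$M '[[[-0.988,-0.01,0,0,0,0,0.6],[-0.988,-0.01,0,0,0,0,0.6],[-0.988,-0.01,0,0,0,0,0.6],[0,0,0,0,0,-0.062,0.6],[0,0,0,0,0,0,0.6]]]' >/dev/null
$M '[[[0,0,0,0,0,0,0.6]]]' >/dev/null
python3 - <<'E'
from h import *
show();im,s=grips("wrist");print(proj(np.array([.516,-.31,.0205])))
grips("scene")
h=cv2.cvtColor(im,cv2.COLOR_RGB2HSV)
E
```

```text
t 18.05 tcp [ 0.5189 -0.2357  0.154 ] F [ 0.7076  0.496  -0.91  ] open 0.0563 g 0.0
 yaw of tool x 87.05 y -2.95 deg tilt 0.05 q6 -0.53
red 1702.5 [326.2379 214.5198] ((0.5208399891853333, -0.25719931721687317), (0.10170773416757584, 0.021420210599899292), 86.8168716430664)
[323.9529 261.8894]
blue 25.0 [457.8 169.5] ((1.369089961051941, -0.0396527498960495), (0.08083055168390274, 0.030223825946450233), 17.96189308166504)
blue 23.5 [279.7619 180.1905] ((0.610080897808075, 0.3244751989841461), (0.09014838188886642, 0.011959337629377842), 82.60494232177734)
red 163.0 [405.3913 284.5   ] ((0.5680790543556213, -0.4423195421695709), (0.049153245985507965, 0.047227051109075546), 24.294095993041992)
red 162.5 [350.7347 258.102 ] ((0.5163998603820801, -0.2614862620830536), (0.10846317559480667, 0.028645211830735207), 86.77552795410156)
```

```bash
M="python3 -m handwheel"
$M '[[[-0.03,0.1,1,0,0,0,0.6],[0,0,1,0,0,0,0.6],[0,0,1,0,0,0,0.6],[0,0,1,0,0,0,0.6],[0,0,0.5,0,0,0,0.6]]]' >/dev/null
$M '[[[0,0,0.38,0,0,0,0.6],[0,0,0,0,0,0,0.6],[0,0,0,0,0,0,0]]]' 55
$M '[[[0,0,0,0,0,0,0],[0,0,0,0,0,0,0],[0,0,0,0,0,0,0],[0,0,0,0,0,0,0],[0,0,0,0,0,0,0]]]'
```

```text
clock: 18.95
tcp_pos: [0.5231, -0.2375, 0.0091]
eef_rot: [2.274, 2.165, 0.001]
ft_force: [0.2, -0.2, 0.1]
opening: 0.0514
grasp_force: 0.0
clock: 19.45
tcp_pos: [0.5225, -0.2374, 0.0087]
eef_rot: [2.275, 2.165, 0.0]
ft_force: [-1.0, 0.9, 3.6]
opening: 0.0212
grasp_force: 55.0
```

```bash
M="python3 -m handwheel"
$M '[[[0,0,-0.4,0,0,0,0],[0,0,-0.9,0,0,0,0],[0,0,-0.9,0,0,0,0],[0,0,-0.9,0,0,0,0],[0,0,0,0,0,0,0]]]' 
for i in 1 2; do $M '[[[0.963,-0.247,0,0,0,0,0],[0.963,-0.247,0,0,0,0,0],[0.963,-0.247,0,0,0,0,0],[0.963,-0.247,0,0,0,0,0],[0.963,-0.247,0,0,0,0,0]]]' >/dev/null; done
$M '[[[0.963,-0.247,0,0,0,0,0],[0.963,-0.247,0,0,0,0,0],[0.963,-0.247,0,0,0,0,0],[0,0,0,0,0,0.0917,0],[0,0,0,0,0,0.0917,0]]]' >/dev/null
$M '[[[0,0,0,0,0,0.0917,0],[0,0,0,0,0,0.0917,0],[0,0,0,0,0,0.0917,0],[0,0,0,0,0,0.0917,0],[0,0,0,0,0,0.0917,0]]]' >/dev/null
$M '[[[0,0,0,0,0,0.0917,0],[0,0,0,0,0,0,0],[0,0,0,0,0,0,0]]]' >/dev/null
python3 - <<'E'
from h import *
show();s=ctrl.state();im,_=grips("wrist",s["tcp_pos"][2]+.0118)
cv2.imwrite("pics/w7.png",im[:,:,::-1]);np.save("w7.npy",im)
t=s["tcp_pos"];Rt=R.from_rotvec(s["eef_rot"]).as_matrix()
k=mask(im,*RED)
for y in(150,170,190,210,220):
    x=np.flatnonzero(k[y]);
    if len(x):
        a=[Rt[:2,:2].T@(onz("wrist",(q,y),t[2]+.0118,s)-t[:2]) for q in(x.min()-.5,x.max()+.5)];print(y,x.min(),x.max(),*a)
C=np.array([.5893,.198]);print(proj(np.r_[C,.052]),proj(np.r_[C,.082]));nut(im,s,C)
E
```

```text
clock: 19.95
tcp_pos: [0.5253, -0.239, 0.1058]
eef_rot: [2.269, 2.16, 0.003]
ft_force: [0.1, -0.5, -2.3]
opening: 0.0215
grasp_force: 55.0
t 22.25 tcp [0.4436 0.1427 0.1   ] F [ 0.1602  0.2188 -1.6124] open 0.0215 g 55.0
 yaw of tool x 21.31 y -68.69 deg tilt 0.12 q6 1.32
blue 53.0 [246.5      1.2619] ((0.5609623789787292, 0.23378175497055054), (0.003299151314422488, 0.012400264851748943), 14.689383506774902)
red 3339.0 [322.9405 241.2579] ((0.44659650325775146, 0.14299055933952332), (0.06031455099582672, 0.02090901881456375), 21.239025115966797)
red 542.0 [322.7857 330.375 ] ((0.3879740238189697, 0.12018255889415741), (0.018744083121418953, 0.020334677770733833), 21.40178680419922)
210 305 341 [ 0.0228 -0.0094] [0.0228 0.0113]
220 305 341 [ 0.017  -0.0095] [0.017  0.0114]
[323.5455  14.7981] [323.5585  -0.8655]
centre px [323.7268  14.3624] n 532
-175 max r 17.5 v@edge 96; -165 max r 18.6 v@edge 105; -155 max r 19.6 v@edge 96; -145 max r 20.5 v@edge 90; -135 max r 19.5 v@edge 102; -125 max r 19.2 v@edge 100; -115 max r 19.6 v@edge 94; -105 max r 20.4 v@edge 101; -95 max r 21.2 v@edge 104; -85 max r 20.3 v@edge 131; -75 max r 19.6 v@edge 142; -65 max r 19.0 v@edge 135; -55 max r 19.5 v@edge 150; -45 max r 20.3 v@edge 141; -35 max r 20.6 v@edge 131; 65 max r 17.0 v@edge 96; 75 max r 17.4 v@edge 103; 85 max r 17.9 v@edge 99; 95 max r 16.9 v@edge 129; 105 max r 15.6 v@edge 160; 115 max r 15.4 v@edge 160; 125 max r 15.8 v@edge 146; 135 max r 16.5 v@edge 120; 145 max r 17.8 v@edge 111; 155 max r 18.6 v@edge 97; 165 max r 17.7 v@edge 106; 175 max r 17.4 v@edge 94;
```

```bash
python3 - <<'E'
from h import *
s=ctrl.state();print(R.from_rotvec(s["eef_rot"]).as_matrix(),s["tcp_pos"]);im=np.load("w7.npy")
H=ctrl.camera_model("wrist")["hand_eye"];print(H)
h=cv2.cvtColor(im,cv2.COLOR_RGB2HSV);k=cv2.inRange(h,(12,90,90),(30,255,255));k[60:]=0;k[:,:270]=0;k[:,380:]=0
for y in range(0,50,3):
    x=np.flatnonzero(k[y]); 
    if len(x): print(y,x.min(),x.max(),(x.min()+x.max())/2)
# steel head of small spanner: prong columns relative to red grip
g=((h[...,1]<45)&(h[...,2]>120)).astype(np.uint8)
for y in range(60,200,10):
    x=np.flatnonzero(g[y,230:420])+230
    if len(x): 
        d=np.flatnonzero(np.diff(x)>4);print("steel",y,[ (a[0],a[-1]) for a in np.split(x,d+1) if len(a)>5])
E
```

```text
[[ 0.9318  0.363  -0.0016]
 [ 0.363  -0.9318 -0.0002]
 [-0.0015 -0.0004 -1.    ]] [0.4438 0.1427 0.1003]
[[ 0.0001 -0.9725 -0.2327  0.0665]
 [ 1.      0.0003 -0.0009  0.0011]
 [ 0.0009 -0.2327  0.9725 -0.179 ]
 [ 0.      0.      0.      1.    ]]
3 304 348 326.0
6 302 349 325.5
9 302 349 325.5
12 303 349 326.0
15 303 350 326.5
18 303 350 326.5
21 303 350 326.5
24 304 350 327.0
27 304 349 326.5
30 305 345 325.0
33 312 340 326.0
36 319 335 327.0
39 327 330 328.5
steel 60 [(np.int64(234), np.int64(297)), (np.int64(303), np.int64(341)), (np.int64(358), np.int64(375)), (np.int64(386), np.int64(418))]
steel 70 [(np.int64(238), np.int64(321)), (np.int64(331), np.int64(349)), (np.int64(358), np.int64(414))]
steel 80 [(np.int64(243), np.int64(347)), (np.int64(358), np.int64(409))]
steel 90 [(np.int64(251), np.int64(401))]
steel 100 [(np.int64(260), np.int64(391))]
steel 110 [(np.int64(273), np.int64(378))]
steel 120 [(np.int64(276), np.int64(370))]
steel 130 [(np.int64(282), np.int64(364))]
steel 140 [(np.int64(292), np.int64(354)), (np.int64(378), np.int64(386))]
steel 150 [(np.int64(299), np.int64(347))]
steel 160 [(np.int64(306), np.int64(340))]
steel 170 [(np.int64(306), np.int64(340))]
steel 180 [(np.int64(306), np.int64(340))]
steel 190 [(np.int64(306), np.int64(342))]
```

```bash
M="python3 -m handwheel"
$M '[[[0,0,0,0,0,-0.0222,0],[0,0.2,0.6,0,0,0,0],[0,0,0.8,0,0,0,0],[0,0,0.5,0,0,0,0],[0,0,0,0,0,0,0]]]'
$M '[[[0.3,0,0,0,0,0,0],[0.3,0,0,0,0,0,0],[0.2,0,0,0,0,0,0],[0,0,0,0,0,0,0]]]'
python3 - <<'E'
from h import *
show();s=ctrl.state();Rt=R.from_rotvec(s["eef_rot"]).as_matrix()
print(Rt[:2,:2].T@(np.array([.5895,.1977])-s["tcp_pos"][:2]))
im=ctrl.capture("wrist");np.save("w8.npy",im);h=cv2.cvtColor(im,cv2.COLOR_RGB2HSV);k=cv2.inRange(h,(12,90,90),(30,255,255));k[90:]=0;k[:,:270]=0;k[:,380:]=0
for y in range(0,90,4):
    x=np.flatnonzero(k[y]); 
    if len(x): print(y,x.min(),x.max(),(x.min()+x.max())/2)
g=((h[...,1]<45)&(h[...,2]>120)).astype(np.uint8)
for y in list(range(40,140,8))+[160,180]:
    x=np.flatnonzero(g[y,230:420])+230
    if len(x): 
        d=np.flatnonzero(np.diff(x)>4);print("steel",y,[ (int(a[0]),int(a[-1])) for a in np.split(x,d+1) if len(a)>5])
E
```

```text
clock: 22.8
tcp_pos: [0.4442, 0.1369, 0.0416]
eef_rot: [-3.077, -0.632, 0.01]
ft_force: [0.2, 1.1, -1.9]
opening: 0.0216
grasp_force: 55.0
clock: 23.2
tcp_pos: [0.4713, 0.1473, 0.0452]
eef_rot: [3.077, 0.631, 0.005]
ft_force: [0.1, -0.3, -1.2]
opening: 0.0215
grasp_force: 55.0
t 23.20 tcp [0.4713 0.1473 0.0452] F [ 0.1325 -0.2507 -1.1842] open 0.0215 g 55.0
 yaw of tool x 23.17 y -66.83 deg tilt 0.19 q6 1.29
[0.1285 0.0001]
8 297 353 325.0
12 293 354 323.5
16 293 355 324.0
20 294 355 324.5
24 294 355 324.5
28 293 355 324.0
32 294 356 325.0
36 294 356 325.0
40 294 356 325.0
44 296 351 323.5
48 305 344 324.5
52 313 337 325.0
56 321 330 325.5
steel 40 [(230, 241), (255, 277), (316, 331), (408, 419)]
steel 48 [(230, 240), (259, 293), (364, 372), (408, 419)]
steel 56 [(230, 241), (261, 288), (361, 374), (408, 419)]
steel 64 [(230, 243), (253, 297), (305, 311), (338, 343), (358, 376), (406, 419)]
steel 72 [(230, 245), (256, 313), (358, 376), (404, 419)]
steel 80 [(230, 250), (256, 348), (358, 377), (400, 419)]
steel 88 [(230, 302), (307, 346), (358, 377), (396, 419)]
steel 96 [(230, 321), (329, 343), (358, 377), (389, 419)]
steel 104 [(230, 343), (358, 375), (381, 419)]
steel 112 [(230, 336), (348, 419)]
steel 120 [(231, 417)]
steel 128 [(237, 411)]
steel 136 [(247, 401)]
steel 160 [(300, 347)]
steel 180 [(306, 340)]
```

Prong gap centre (324.7) and nut centre (324.6) line up in the image, so I'll slide on.

```bash
M="python3 -m handwheel"
$M '[[[0.25,0,0.06,0,0,0,0],[0.25,0,0,0,0,0,0],[0.25,0,0,0,0,0,0],[0,0,0,0,0,0,0]]]'
$M '[[[0.25,0,0,0,0,0,0],[0.12,0,0,0,0,0,0],[0,0,0,0,0,0,0],[0,0,0,0,0,0,0]]]'
python3 - <<'E'
from h import *
show();s=ctrl.state();Rt=R.from_rotvec(s["eef_rot"]).as_matrix()
print(Rt[:2,:2].T@(np.array([.5895,.1977])-s["tcp_pos"][:2]))
E
```

```text
clock: 23.65
tcp_pos: [0.4912, 0.1559, 0.0425]
eef_rot: [3.078, 0.63, 0.003]
ft_force: [0.1, -0.2, -1.9]
opening: 0.0213
grasp_force: 55.0
clock: 24.05
tcp_pos: [0.5, 0.1599, 0.0423]
eef_rot: [3.078, 0.63, 0.0]
ft_force: [0.1, -0.3, -2.0]
opening: 0.0216
grasp_force: 55.0
t 24.05 tcp [0.5    0.1599 0.0423] F [ 0.1225 -0.2781 -1.9865] open 0.0216 g 55.0
 yaw of tool x 23.14 y -66.86 deg tilt 0.01 q6 1.31
[0.0971 0.0004]
```

```bash
M="python3 -m handwheel"
$M '[[[0.08,0,0,0,0,0,0],[0,0,0,0,0,0,0]]]' | grep -E "tcp|ft"
$M '[[[0.05,0,0,0,0,0,0],[0,0,0,0,0,0,0]]]' | grep -E "tcp|ft"
$M '[[[0.05,0,0,0,0,0,0],[0,0,0,0,0,0,0]]]' | grep -E "tcp|ft"
python3 - <<'E'
from h import *
show();s=ctrl.state();Rt=R.from_rotvec(s["eef_rot"]).as_matrix()
print(Rt[:2,:2].T@(np.array([.5895,.1977])-s["tcp_pos"][:2]))
im=ctrl.capture("wrist");k=mask(im,*RED);y=np.flatnonzero(k[:,316:330].max(1));print(y.min())
t=s["tcp_pos"]
for z in (t[2]+.0118,t[2]+.009):print(Rt[:2,:2].T@(onz("wrist",(323,y.min()-.5),z,s)-t[:2]))
E
```

```text
tcp_pos: [0.5022, 0.1608, 0.0423]
ft_force: [-0.4, -0.3, -2.3]
tcp_pos: [0.5035, 0.1614, 0.0423]
ft_force: [0.5, -0.6, -0.4]
tcp_pos: [0.5045, 0.1619, 0.0421]
ft_force: [-0.8, -1.3, -1.4]
t 24.65 tcp [0.5045 0.1619 0.0421] F [-0.7777 -1.3396 -1.4289] open 0.0213 g 55.0
 yaw of tool x 23.14 y -66.86 deg tilt 0.06 q6 1.31
[0.0923 0.0005]
192
[0.0333 0.0009]
[0.0327 0.0009]
```

```bash
M="python3 -m handwheel"
$M '[[[-0.04,0,0,0,0,0,0],[0.021,-0.36,0,0,0,0.0733,0],[0.021,-0.36,0,0,0,0.0733,0],[0,0,0,0,0,0,0]]]'| grep -E "tcp|ft"
$M '[[[0.021,-0.36,0,0,0,0.0733,0],[0.021,-0.36,0,0,0,0.0733,0],[0,0,0,0,0,0,0]]]'| grep -E "tcp|ft"
python3 - <<'E'
from h import *
show();s=ctrl.state();Rt=R.from_rotvec(s["eef_rot"]).as_matrix()
print(Rt[:2,:2].T@(np.array([.5895,.1977])-s["tcp_pos"][:2]),Rt.T@s["ft_force"],s["torque"])
E
```

```text
tcp_pos: [0.4979, 0.1824, 0.0425]
ft_force: [0.2, -3.4, -1.7]
tcp_pos: [0.4972, 0.2035, 0.0425]
ft_force: [2.4, -3.7, -2.4]
t 25.40 tcp [0.4972 0.2035 0.0425] F [ 2.3865 -3.7379 -2.4226] open 0.0215 g 55.1
 yaw of tool x -3.06 y -93.06 deg tilt 0.12 q6 1.85
[0.0925 0.0008] [2.5782 3.6026 2.431 ] [-0.7163 -0.1727 -0.2969]
```

```bash
M="python3 -m handwheel"
$M '[[[0.04,-0.36,0,0,0,0.0733,0],[0.021,-0.36,0,0,0,0.0733,0],[0,0,0,0,0,0,0]]]'| grep -E "tcp|ft"
$M '[[[0.021,-0.36,0,0,0,0.0733,0],[0.01,-0.16,0,0,0,0.0333,0],[0,0,0,0,0,0,0]]]'| grep -E "tcp|ft"
python3 - <<'E'
from h import *
show();s=ctrl.state();Rt=R.from_rotvec(s["eef_rot"]).as_matrix()
print(Rt[:2,:2].T@(np.array([.5895,.1977])-s["tcp_pos"][:2]),Rt.T@s["ft_force"],s["torque"])
grips("scene",.03)
E
```

```text
tcp_pos: [0.501, 0.2244, 0.0423]
ft_force: [1.8, -4.3, -1.2]
tcp_pos: [0.5065, 0.2386, 0.0421]
ft_force: [1.0, -3.9, -1.5]
t 26.00 tcp [0.5065 0.2386 0.0421] F [ 1.0453 -3.9055 -1.4998] open 0.0211 g 55.0
 yaw of tool x -25.76 y -115.76 deg tilt 0.07 q6 2.31
[0.0925 0.0007] [2.6386 3.0611 1.504 ] [-0.6866 -0.0604 -0.0989]
blue 26.0 [457.8  169.55] ((1.349587321281433, -0.051293738186359406), (0.07977447658777237, 0.029828961938619614), 17.96185874938965)
blue 22.5 [279.7368 180.2105] ((0.6004903316497803, 0.30804675817489624), (0.08527541160583496, 0.011803124099969864), 82.60491943359375)
red 164.0 [405.1875 284.5417] ((0.5601333379745483, -0.44902050495147705), (0.04742377623915672, 0.04789496585726738), 22.82811737060547)
red 39.5 [258.2258 188.5484] ((0.48683279752731323, 0.2888815104961395), (0.026377663016319275, 0.05705585703253746), 56.99004364013672)
```

```bash
M="python3 -m handwheel"
for i in 1 2 3; do $M '[[[0.005,-0.16,0,0,0,0.0333,0],[0,0,0,0,0,0,0]]]'| grep -E "tcp|ft"; done
python3 - <<'E'
from h import *
show();s=ctrl.state();Rt=R.from_rotvec(s["eef_rot"]).as_matrix()
print(Rt[:2,:2].T@(np.array([.5895,.1977])-s["tcp_pos"][:2]),Rt.T@s["ft_force"],s["torque"])
E
```

```text
tcp_pos: [0.5088, 0.243, 0.0422]
ft_force: [1.1, -3.3, -1.9]
tcp_pos: [0.5113, 0.2472, 0.0422]
ft_force: [1.6, -4.9, -1.8]
tcp_pos: [0.514, 0.2513, 0.0422]
ft_force: [2.2, -4.5, -1.1]
t 26.65 tcp [0.514  0.2513 0.0422] F [ 2.1678 -4.5311 -1.1409] open 0.0212 g 55.0
 yaw of tool x -34.86 y -124.86 deg tilt 0.05 q6 2.48
[0.0926 0.0008] [4.3679 2.4783 1.1449] [-0.9598 -0.2306 -0.0876]
```

```bash
M="python3 -m handwheel"
for i in 1 2 3; do $M '[[[0.02,-0.11,0,0,0,0.0222,0],[0,0,0,0,0,0,0]]]'| grep -E "tcp|ft"; done
python3 - <<'E'
from h import *
show();s=ctrl.state();Rt=R.from_rotvec(s["eef_rot"]).as_matrix()
print(Rt[:2,:2].T@(np.array([.5895,.1977])-s["tcp_pos"][:2]),Rt.T@s["ft_force"],s["torque"])
grips("scene",.03)
E
```

```text
tcp_pos: [0.5159, 0.2538, 0.0421]
ft_force: [0.6, -5.0, -1.5]
tcp_pos: [0.518, 0.2564, 0.042]
ft_force: [-0.4, -4.0, -1.0]
tcp_pos: [0.5201, 0.2588, 0.042]
ft_force: [-1.2, -2.9, 0.0]
t 27.25 tcp [0.5201 0.2588 0.042 ] F [-1.226  -2.8757  0.0418] open 0.0213 g 55.0
 yaw of tool x -40.90 y -130.90 deg tilt 0.12 q6 2.60
[0.0925 0.0008] [ 0.9562  2.9763 -0.0397] [-0.5273  0.4154 -0.0694]
blue 25.0 [457.85 169.55] ((1.3513659238815308, -0.05487501621246338), (0.0799483209848404, 0.028873339295387268), 26.092952728271484)
blue 23.0 [279.5 180. ] ((0.6006112098693848, 0.30897805094718933), (0.08715362846851349, 0.011803124099969864), 82.60491943359375)
red 162.5 [405.1702 284.5106] ((0.5594176650047302, -0.4485299587249756), (0.04714471846818924, 0.046610027551651), 24.29413414001465)
red 32.0 [258.5    184.6154] ((0.505442202091217, 0.3195536434650421), (0.027461785823106766, 0.047249551862478256), 57.063541412353516)
```

```bash
M="python3 -m handwheel"
for i in 1 2 3; do $M '[[[0.01,-0.11,0,0,0,0.0222,0],[0,0,0,0,0,0,0]]]'| grep -E "tcp|ft"; done
python3 - <<'E'
from h import *
show();s=ctrl.state();Rt=R.from_rotvec(s["eef_rot"]).as_matrix()
print(Rt[:2,:2].T@(np.array([.5895,.1977])-s["tcp_pos"][:2]),Rt.T@s["ft_force"],s["torque"])
E
```

```text
tcp_pos: [0.5225, 0.2613, 0.0419]
ft_force: [-2.9, -1.3, 0.1]
tcp_pos: [0.5248, 0.2636, 0.0419]
ft_force: [-3.4, -1.8, 0.0]
tcp_pos: [0.5273, 0.2658, 0.0419]
ft_force: [-4.4, -0.3, -0.5]
t 27.90 tcp [0.5273 0.2658 0.0419] F [-4.4    -0.2865 -0.5131] open 0.0212 g 55.0
 yaw of tool x -46.93 y -136.93 deg tilt 0.15 q6 2.71
[0.0922 0.0011] [-2.7942  3.4092  0.524 ] [-0.0319  0.9923 -0.129 ]
```

```bash
M="python3 -m handwheel"
$M '[[[-0.01,-0.11,0,0,0,0.0222,0],[0,0,0,0,0,0,0]]]'| grep -E "tcp|ft"
$M '[[[0,-0.08,0,0,0,0.01,0],[0,0,0,0,0,0,0]]]'| grep -E "tcp|ft"
$M '[[[0,-0.08,0,0,0,0,0],[0,0,0,0,0,0,0]]]'| grep -E "tcp|ft"
python3 - <<'E'
from h import *
show();s=ctrl.state();Rt=R.from_rotvec(s["eef_rot"]).as_matrix()
print(Rt[:2,:2].T@(np.array([.5895,.1977])-s["tcp_pos"][:2]),Rt.T@s["ft_force"],s["torque"])
grips("scene",.03)
E
```

```text
tcp_pos: [0.5298, 0.2678, 0.0419]
ft_force: [-4.8, -1.3, -0.6]
tcp_pos: [0.5311, 0.2687, 0.0416]
ft_force: [-4.6, -2.7, 0.1]
tcp_pos: [0.5318, 0.2692, 0.0411]
ft_force: [-6.1, -3.4, 0.9]
t 28.50 tcp [0.5318 0.2692 0.0411] F [-6.1185 -3.443   0.8822] open 0.0214 g 55.1
 yaw of tool x -49.84 y -139.84 deg tilt 0.40 q6 2.77
[0.0918 0.002 ] [-1.3161  6.9023 -0.8333] [-0.9922  1.3814 -0.3289]
blue 26.5 [458.1304 169.3913] ((1.3507068157196045, -0.053613387048244476), (0.08000143617391586, 0.03517063334584236), 25.314617156982422)
blue 20.5 [279.2632 179.6842] ((0.6011558771133423, 0.3131745755672455), (0.07869016379117966, 0.011803124099969864), 82.60491943359375)
red 160.5 [405.2766 284.3191] ((0.5596055388450623, -0.4490779936313629), (0.047145940363407135, 0.047791045159101486), 24.55683135986328)
red 26.5 [260.2174 182.5652] ((0.5195025205612183, 0.33246949315071106), (0.02803320810198784, 0.04348744451999664), 57.10154342651367)
```

```bash
M="python3 -m handwheel"
$M '[[[0,-0.06,0,0,0,0,0],[0,0,0,0,0,0,0],[0,0,0,0,0,0,0]]]'| grep -E "tcp|ft"
$M '[[[0,-0.06,0,0,0,0,0],[0,0,0,0,0,0,0],[0,0,0,0,0,0,0]]]'| grep -E "tcp|ft"
python3 - <<'E'
from h import *
show();s=ctrl.state();Rt=R.from_rotvec(s["eef_rot"]).as_matrix()
print(Rt[:2,:2].T@(np.array([.5895,.1977])-s["tcp_pos"][:2]),Rt.T@s["ft_force"],Rt.T@s["torque"])
E
```

```text
tcp_pos: [0.5323, 0.2695, 0.0408]
ft_force: [-8.6, -5.5, 1.5]
tcp_pos: [0.5328, 0.2699, 0.0404]
ft_force: [-10.0, -7.5, 2.0]
t 29.15 tcp [0.5328 0.2699 0.0404] F [-9.9535 -7.4914  1.9825] open 0.0215 g 55.4
 yaw of tool x -49.89 y -139.89 deg tilt 0.68 q6 2.77
[0.0917 0.0032] [-0.6869 12.4612 -1.8359] [-2.4583  0.1393  0.6197]
```

The tangential force now climbs to over 12 N with almost no movement, well above thread friction, so the nut is at its hard stop. Swinging back about 6° and drawing off.

```bash
M="python3 -m handwheel"
$M '[[[0,0.12,0,0,0,0,0],[0,0.1,0,0,0,0,0],[0,0,0,0,0,0,0]]]'| grep -E "tcp|ft"
$M '[[[0.005,0.16,0,0,0,-0.0333,0],[0,0,0,0,0,0,0]]]'| grep -E "tcp|ft"
$M '[[[0.005,0.16,0,0,0,-0.0333,0],[0,0,0,0,0,0,0]]]'| grep -E "tcp|ft"
python3 - <<'E'
from h import *
show();s=ctrl.state();Rt=R.from_rotvec(s["eef_rot"]).as_matrix()
print(Rt[:2,:2].T@(np.array([.5895,.1977])-s["tcp_pos"][:2]),Rt.T@s["ft_force"],Rt.T@s["torque"])
E
```

```text
tcp_pos: [0.5315, 0.2686, 0.0421]
ft_force: [-3.4, -2.1, -1.6]
tcp_pos: [0.5281, 0.2657, 0.0421]
ft_force: [-3.4, -0.9, -0.8]
tcp_pos: [0.5247, 0.2624, 0.0421]
ft_force: [-4.2, -1.7, -0.6]
t 29.85 tcp [0.5247 0.2624 0.0421] F [-4.2086 -1.7058 -0.6063] open 0.0216 g 55.1
 yaw of tool x -43.96 y -133.96 deg tilt 0.06 q6 2.65
[0.0915 0.0016] [-1.845   4.1489  0.6103] [-0.9363 -0.513   0.2808]
```

```bash
M="python3 -m handwheel"
$M '[[[0.005,0.11,0,0,0,-0.0222,0],[0,0,0,0,0,0,0]]]'| grep -E "tcp|ft"
$M '[[[0.005,0.11,0,0,0,-0.0222,0],[0,0,0,0,0,0,0],[0,0,0,0,0,0,0]]]'| grep -E "tcp|ft"
python3 - <<'E'
from h import *
show();s=ctrl.state();Rt=R.from_rotvec(s["eef_rot"]).as_matrix()
print(Rt[:2,:2].T@(np.array([.5895,.1977])-s["tcp_pos"][:2]),Rt.T@s["ft_force"],Rt.T@s["torque"])
grips("scene",.03)
im=ctrl.capture("wrist");k=mask(im,*RED)
for y in(200,210,220,230,240):
    x=np.flatnonzero(k[y,250:400])+250
    if len(x):print(y,x.min(),x.max())
k=mask(im,*BLUE);print("blue",k.sum()//255)
E
```

```text
tcp_pos: [0.5226, 0.2601, 0.0421]
ft_force: [-4.9, -0.0, -0.5]
tcp_pos: [0.5205, 0.2577, 0.0421]
ft_force: [-4.5, 0.1, -1.1]
t 30.35 tcp [0.5205 0.2577 0.0421] F [-4.4658  0.1283 -1.0933] open 0.0214 g 55.1
 yaw of tool x -40.02 y -130.02 deg tilt 0.07 q6 2.58
[0.0915 0.0016] [-3.5013  2.773   1.0983] [-0.8808 -0.9273  0.3108]
blue 26.0 [457.8  169.55] ((1.349587321281433, -0.051293738186359406), (0.07977447658777237, 0.029828961938619614), 17.96185874938965)
blue 23.0 [279.5 180. ] ((0.6006112098693848, 0.30897805094718933), (0.08715362846851349, 0.011803124099969864), 82.60491943359375)
red 163.5 [405.1702 284.4894] ((0.5595822334289551, -0.44855430722236633), (0.04713740199804306, 0.04671283811330795), 23.64267349243164)
red 30.0 [258.5    184.6923] ((0.505442202091217, 0.3195536732673645), (0.027461770921945572, 0.04724957048892975), 57.06348419189453)
200 306 341
210 306 341
220 305 341
230 305 341
240 306 340
blue 3946
```

```bash
M="python3 -m handwheel"
$M '[[[-0.08,0,0,0,0,0,0],[0,0,0,0,0,0,0]]]'| grep -E "tcp|ft"
python3 - <<'E'
from h import *
show();s=ctrl.state();Rt=R.from_rotvec(s["eef_rot"]).as_matrix()
print(Rt[:2,:2].T@(np.array([.5895,.1977])-s["tcp_pos"][:2]),Rt.T@s["ft_force"],Rt.T@s["torque"])
E
```

```text
tcp_pos: [0.5204, 0.2579, 0.0424]
ft_force: [-0.4, -4.4, -2.1]
t 30.65 tcp [0.5204 0.2579 0.0424] F [-0.3952 -4.4279 -2.0909] open 0.0213 g 55.1
 yaw of tool x -39.97 y -129.97 deg tilt 0.19 q6 2.58
[0.0916 0.0018] [2.5343 3.6476 2.0992] [-0.9742  0.1878  0.3571]
```

```bash
python3 - <<'E'
from h import *
s=ctrl.state();im=ctrl.capture("wrist");np.save("w9.npy",im);C=np.array([.5895,.1977])
nut(im,s,C)
h=cv2.cvtColor(im,cv2.COLOR_RGB2HSV);k=cv2.inRange(h,(12,90,90),(30,255,255));k[:, :250]=0;k[:,400:]=0;k[200:]=0
ys,xs=np.nonzero(k);print(xs.min(),xs.max(),ys.min(),ys.max())
cs,_=cv2.findContours(k,0,1);c=cv2.convexHull(max(cs,key=cv2.contourArea))
for q in cv2.approxPolyDP(c,2,True)[:,0]:
    v=onz("wrist",q,.052,s)-C;print(q,v,"%.4f %.1f"%(np.hypot(*v),np.degrees(np.arctan2(v[1],v[0]))),h[q[1],q[0]])
E
```

```text
centre px [324.7443  87.1238] n 1049
-175 max r 17.0 v@edge 124; -165 max r 17.2 v@edge 142; -155 max r 18.3 v@edge 116; -145 max r 19.5 v@edge 106; -135 max r 18.7 v@edge 121; -125 max r 18.2 v@edge 136; -115 max r 18.5 v@edge 126; -105 max r 18.6 v@edge 155; -95 max r 20.0 v@edge 116; -85 max r 20.9 v@edge 107; -75 max r 20.1 v@edge 122; -35 max r 20.8 v@edge 117; -25 max r 20.7 v@edge 112; -5 max r 18.2 v@edge 140; 5 max r 18.1 v@edge 144; 15 max r 18.3 v@edge 149; 25 max r 19.3 v@edge 120; 35 max r 18.7 v@edge 124; 45 max r 17.3 v@edge 159; 55 max r 17.0 v@edge 116; 65 max r 16.7 v@edge 135; 75 max r 17.1 v@edge 130; 85 max r 18.0 v@edge 115; 95 max r 18.4 v@edge 111; 105 max r 17.4 v@edge 107; 115 max r 16.7 v@edge 93; 125 max r 16.6 v@edge 92; 135 max r 16.8 v@edge 93; 145 max r 17.7 v@edge 97; 155 max r 18.6 v@edge 104; 165 max r 17.8 v@edge 109; 175 max r 17.0 v@edge 134; 
291 360 51 120
[353  62] [ 0.0012 -0.0211] 0.0211 -86.7 [ 18 124 105]
[360  97] [-0.0163 -0.0113] 0.0198 -145.2 [ 19  96 106]
[336 119] [-0.0174  0.0066] 0.0186 159.2 [18 98 99]
[330 120] [-0.0157  0.0095] 0.0184 148.9 [ 17 103  97]
[299 110] [-0.0007  0.0188] 0.0188 92.1 [ 18 117 111]
[291  75] [0.0172 0.0095] 0.0196 28.9 [ 18 113 120]
[304  62] [ 0.0182 -0.0006] 0.0182 -1.8 [ 18 102 140]
[344  59] [ 0.0056 -0.0184] 0.0192 -73.0 [ 20  95 148]
```

Brass corners sit at phase 33° (from 23°, so about 50° turned, as expected at the stop), while the handle is at phase 20°. So I must swing back about 12° more to line up with the flats.

```bash
M="python3 -m handwheel"
$M '[[[0,0.05,0,0,0,0,0],[0.004,0.164,0,0,0,-0.0333,0],[0.004,0.164,0,0,0,-0.0333,0],[0,0,0,0,0,0,0]]]'| grep -E "tcp|ft"
$M '[[[0.004,0.164,0,0,0,-0.0333,0],[0.002,0.1,0,0,0,-0.02,0],[0,0,0,0,0,0,0]]]'| grep -E "tcp|ft"
python3 - <<'E'
from h import *
show();s=ctrl.state();Rt=R.from_rotvec(s["eef_rot"]).as_matrix()
f=Rt.T@s["ft_force"];t=Rt.T@s["torque"]
print(Rt[:2,:2].T@(np.array([.5895,.1977])-s["tcp_pos"][:2]),f,t,"couple",t[2]-.0925*f[1])
im=ctrl.capture("wrist");nut(im,s,np.array([.5895,.1969]))
E
```

```text
tcp_pos: [0.5135, 0.2498, 0.0427]
ft_force: [1.1, -4.0, -3.0]
tcp_pos: [0.5086, 0.244, 0.0427]
ft_force: [-0.4, -0.3, -2.0]
t 31.40 tcp [0.5086 0.244  0.0427] F [-0.4115 -0.3119 -2.0169] open 0.0213 g 55.0
 yaw of tool x -29.21 y -119.21 deg tilt 0.12 q6 2.37
[0.0932 0.0009] [-0.2079  0.4772  2.0158] [-0.2555 -0.3101  0.1446] couple 0.10050204812256945
centre px [324.2058  83.3095] n 1066
-175 max r 17.1 v@edge 98; -165 max r 17.2 v@edge 108; -155 max r 17.9 v@edge 106; -145 max r 19.0 v@edge 110; -135 max r 18.7 v@edge 110; -125 max r 17.9 v@edge 144; -115 max r 17.8 v@edge 115; -105 max r 17.9 v@edge 140; -95 max r 18.6 v@edge 133; -85 max r 20.0 v@edge 106; -75 max r 20.1 v@edge 107; -65 max r 19.0 v@edge 134; -25 max r 20.4 v@edge 116; -15 max r 20.0 v@edge 126; 15 max r 18.6 v@edge 98; 25 max r 19.2 v@edge 113; 35 max r 19.8 v@edge 114; 45 max r 18.8 v@edge 131; 55 max r 18.2 v@edge 132; 65 max r 17.5 v@edge 108; 75 max r 17.6 v@edge 131; 85 max r 18.2 v@edge 122; 95 max r 19.2 v@edge 112; 105 max r 18.5 v@edge 107; 115 max r 17.5 v@edge 108; 125 max r 17.2 v@edge 90; 135 max r 17.3 v@edge 104; 145 max r 17.8 v@edge 103; 155 max r 18.9 v@edge 95; 165 max r 18.5 v@edge 102; 175 max r 17.5 v@edge 123;
```

```bash
M="python3 -m handwheel"
$M '[[[0.004,0.164,0,0,0,-0.0333,0],[0,0,0,0,0,0,0]]]'| grep -E "tcp|ft"
$M '[[[-0.1,0,0,0,0,0,0],[-0.1,0,0,0,0,0,0],[0,0,0,0,0,0,0]]]'| grep -E "tcp|ft"
python3 - <<'E'
from h import *
show();s=ctrl.state();Rt=R.from_rotvec(s["eef_rot"]).as_matrix()
f=Rt.T@s["ft_force"];t=Rt.T@s["torque"]
print(Rt[:2,:2].T@(np.array([.5895,.1977])-s["tcp_pos"][:2]),f,t)
E
```

```text
tcp_pos: [0.5065, 0.2394, 0.0426]
ft_force: [0.6, 1.1, -1.8]
tcp_pos: [0.5002, 0.242, 0.0424]
ft_force: [-0.4, -0.8, -2.0]
t 31.95 tcp [0.5002 0.242  0.0424] F [-0.3888 -0.7847 -2.0458] open 0.0212 g 55.0
 yaw of tool x -26.14 y -116.14 deg tilt 0.03 q6 2.32
[0.0997 0.0005] [-0.0035  0.8768  2.0453] [-0.0337 -0.2025  0.0479]
```

```bash
M="python3 -m handwheel"
$M '[[[-0.3,0,0,0,0,0,0],[-0.4,0,0,0,0,0,0],[-0.5,0,0,0,0,0,0],[-0.5,0,0,0,0,0,0],[0,0,0,0,0,0,0]]]'| grep -E "tcp|ft"
$M '[[[0,0,-0.5,0,0,0,0],[0,0,-0.8,0,0,0,0],[0,0,-0.8,0,0,0,0],[0,0,0,0,0,0,0]]]'| grep -E "tcp|ft"
python3 - <<'E'
from h import *
show();s=ctrl.state();im=ctrl.capture("wrist");np.save("w10.npy",im);C=np.array([.5895,.1973])
nut(im,s,C);print(proj(np.r_[C,.029]))
h=cv2.cvtColor(im,cv2.COLOR_RGB2HSV);k=cv2.inRange(h,(12,90,90),(30,255,255));k[:, :250]=0;k[:,400:]=0;k[200:]=0
cs,_=cv2.findContours(k,0,1);c=cv2.convexHull(max(cs,key=cv2.contourArea))
for q in cv2.approxPolyDP(c,1.5,True)[:,0]:
    v=onz("wrist",q,.052,s)-C;print(q,"%.4f %.1f"%(np.hypot(*v),np.degrees(np.arctan2(v[1],v[0]))),h[q[1],q[0]])
grips("scene",.03)
E
```

```text
tcp_pos: [0.4515, 0.2647, 0.0418]
ft_force: [-0.0, -1.0, -2.6]
tcp_pos: [0.4579, 0.2652, 0.109]
ft_force: [1.2, 0.5, -1.3]
t 32.85 tcp [0.4579 0.2652 0.109 ] F [ 1.1727  0.475  -1.3061] open 0.0212 g 55.0
 yaw of tool x -26.12 y -116.12 deg tilt 0.51 q6 2.39
centre px [326.1953  29.432 ] n 511
-175 max r 17.6 v@edge 96; -165 max r 17.9 v@edge 96; -155 max r 18.7 v@edge 103; -145 max r 19.8 v@edge 93; -135 max r 19.4 v@edge 105; -125 max r 18.6 v@edge 133; -115 max r 18.3 v@edge 139; -105 max r 18.1 v@edge 148; -95 max r 19.2 v@edge 118; -85 max r 20.4 v@edge 100; -75 max r 20.0 v@edge 118; 25 max r 18.2 v@edge 142; 35 max r 19.2 v@edge 118; 45 max r 18.4 v@edge 129; 55 max r 17.4 v@edge 150; 65 max r 17.0 v@edge 128; 75 max r 17.3 v@edge 112; 85 max r 17.7 v@edge 133; 95 max r 19.2 v@edge 92; 105 max r 19.1 v@edge 94; 115 max r 17.9 v@edge 90; 125 max r 17.4 v@edge 99; 135 max r 17.6 v@edge 90; 145 max r 18.1 v@edge 101; 155 max r 19.7 v@edge 91; 165 max r 19.0 v@edge 96; 175 max r 17.9 v@edge 112; 
[324.3582  35.7239]
[348  16] 0.0207 -80.8 [ 19 102 100]
[350  40] 0.0201 -141.5 [ 19 132  93]
[327  53] 0.0197 155.6 [ 18 147  90]
[305  43] 0.0197 98.7 [16 97 92]
[305  18] 0.0192 32.2 [ 18  90 124]
[309  16] 0.0177 22.2 [ 21 106 154]
blue 25.5 [458.0476 169.5714] ((1.3532469272613525, -0.05640643462538719), (0.07824363559484482, 0.031276971101760864), 35.17311477661133)
red 161.0 [405.3913 284.4565] ((0.5598105192184448, -0.4490758180618286), (0.04713740199804306, 0.047851432114839554), 23.64267349243164)
red 40.0 [242.4688 174.625 ] ((0.49209338426589966, 0.44280606508255005), (0.030409865081310272, 0.06433478742837906), 57.199825286865234)
```

```bash
M="python3 -m handwheel"
$M '[[[0,0.1,-0.8,0,0,0,0],[0,0,-0.8,0,0,0,0],[0.7,0,0,0,0,0,0],[0.7,0,0,0,0,0,0],[0,0,0,0,0,0,0]]]'| grep -E "tcp|ft"
python3 - <<'E'
from h import *
show();s=ctrl.state();im=ctrl.capture("wrist");np.save("w11.npy",im);C=np.array([.5895,.1973])
import pickle
nut(im,s,C)
def slot(im,s):
    c=proj(np.r_[C,.082],"wrist",s);x,y=c.round().astype(int);g=cv2.cvtColor(im,cv2.COLOR_RGB2GRAY)
    w=g[max(y-11,0):y+12,x-11:x+12];print(c);print("\n".join(" ".join("%3d"%v for v in r) for r in w))
slot(np.load("w1.npy"),pickle.load(open("w1.pkl","rb")));slot(im,s)
pickle.dump(s,open("w11.pkl","wb"))
E
```

```text
tcp_pos: [0.4929, 0.2408, 0.1513]
ft_force: [-0.3, -0.5, -2.3]
t 33.45 tcp [0.4929 0.2408 0.1513] F [-0.2725 -0.4721 -2.2992] open 0.0214 g 55.0
 yaw of tool x -26.28 y -116.28 deg tilt 0.09 q6 2.33
centre px [317.4941  88.0715] n 456
-175 max r 17.8 v@edge 95; -165 max r 18.1 v@edge 98; -155 max r 18.4 v@edge 98; -145 max r 19.5 v@edge 102; -135 max r 19.3 v@edge 114; -125 max r 18.6 v@edge 131; -115 max r 18.2 v@edge 150; -105 max r 18.5 v@edge 142; -95 max r 19.0 v@edge 142; -85 max r 19.5 v@edge 134; -75 max r 20.3 v@edge 118; -65 max r 18.8 v@edge 149; -55 max r 18.3 v@edge 149; -45 max r 18.5 v@edge 146; -35 max r 19.6 v@edge 135; -25 max r 19.5 v@edge 138; -15 max r 19.5 v@edge 136; -5 max r 18.0 v@edge 142; 5 max r 17.9 v@edge 152; 15 max r 17.7 v@edge 166; 25 max r 18.4 v@edge 145; 35 max r 19.5 v@edge 114; 45 max r 18.1 v@edge 145; 55 max r 16.8 v@edge 162; 65 max r 16.5 v@edge 167; 75 max r 16.9 v@edge 158; 85 max r 18.0 v@edge 121; 95 max r 18.7 v@edge 113; 105 max r 18.6 v@edge 105; 115 max r 17.4 v@edge 113; 125 max r 17.1 v@edge 111; 135 max r 17.1 v@edge 108; 145 max 
[... 3671 characters left out ...]
 123  95  82  86 111 146 150 149 149 150 151 148 146 127
130 132 141 147 150 152 150 150 149 124  94  81  91 119 146 150 148 150 149 149 146 137 120
129 129 131 141 149 150 150 151 148 122  93  82  95 123 146 149 150 151 149 145 136 117 112
131 131 128 132 142 148 151 151 148 120  91  81  98 131 146 151 150 149 144 133 118 111 114
132 130 129 128 133 140 145 149 148 120  91  87 102 131 146 149 148 140 128 118 113 114 118
120 129 130 128 126 129 133 137 141 129 119 118 119 128 140 139 135 127 118 114 113 120 122
100 116 127 128 125 124 125 125 131 124 125 125 125 120 126 124 120 117 115 117 121 124 122
 85  98 120 128 129 129 126 124 123 120 119 120 120 116 115 115 115 116 117 122 123 123 118
```

```bash
python3 - <<'E'
from h import *
import pickle
for f,o,a,b in(("w1.pkl",(306,263),(8.5,7.5),(16.3,15)),("w11.pkl",(306,72),(12.15,2),(11.0,19))):
    s=pickle.load(open(f,"rb"));p,q=(onz("wrist",np.add(o,v),.082,s) for v in(a,b));d=q-p
    print(f,np.degrees(np.arctan2(d[1],d[0])),np.hypot(*d))
E
```

```text
w1.pkl -6.6532300971320435 0.013480267108952988
w11.pkl 150.02525999929995 0.01399021406466821
```

```bash
M="python3 -m handwheel"
for i in 1 2; do $M '[[[0.566,0.99,0,0,0,0,0],[0.566,0.99,0,0,0,0,0],[0.566,0.99,0,0,0,0,0],[0.566,0.99,0,0,0,0,0],[0.566,0.99,0,0,0,0,0]]]'| grep -E "tcp"; done
$M '[[[0.566,0.99,0,0,0,0,0],[0.566,0.99,0,0,0,0,0],[0.566,0.99,0,0,0,0,0],[0.566,0.99,0,0,0,0,0],[0,0,0,0,0,-0.09,0]]]'| grep -E "tcp"
for i in 1 2; do $M '[[[0,0,0,0,0,-0.09,0],[0,0,0,0,0,-0.09,0],[0,0,0,0,0,-0.09,0],[0,0,0,0,0,-0.09,0],[0,0,0,0,0,-0.09,0]]]'| grep -E "tcp"; done
$M '[[[0,0,0,0,0,-0.09,0],[0,0,0,0,0,-0.09,0],[0,0,0,0,0,-0.089,0],[0,0,0,0,0,0,0],[0,0,0,0,0,0,0]]]'| grep -E "tcp"
python3 - <<'E'
from h import *
show();im,s=grips("scene")
C=np.array([.47,-.21])
# mat extent in scene by dark-green mask
h=cv2.cvtColor(im,cv2.COLOR_RGB2HSV);k=cv2.inRange(h,(60,40,30),(100,160,110));cs,_=cv2.findContours(k,0,1);c=max(cs,key=cv2.contourArea)
P=np.array([onz("scene",q,.0045) for q in cv2.convexHull(c)[:,0]],np.float32);print("mat",cv2.minAreaRect(P))
E
```

```text
tcp_pos: [0.5003, 0.071, 0.1514]
tcp_pos: [0.5112, -0.0994, 0.1514]
tcp_pos: [0.5204, -0.239, 0.1515]
tcp_pos: [0.5201, -0.2344, 0.1511]
tcp_pos: [0.5201, -0.2344, 0.1512]
tcp_pos: [0.5205, -0.2347, 0.1519]
t 36.50 tcp [ 0.5205 -0.2347  0.1519] F [-0.3285 -0.51   -2.1934] open 0.0213 g 55.0
 yaw of tool x 87.02 y -2.98 deg tilt 0.13 q6 -0.52
blue 24.0 [457.85 169.2 ] ((1.3737529516220093, -0.044511593878269196), (0.07728545367717743, 0.03206191956996918), 36.02534866333008)
blue 23.5 [279.7619 180.1905] ((0.610080897808075, 0.3244751989841461), (0.09014838188886642, 0.011959337629377842), 82.60494232177734)
red 162.0 [404.9783 284.5217] ((0.5686272382736206, -0.4421720504760742), (0.04776138439774513, 0.04733121022582054), 23.642675399780273)
red 96.0 [355.325 221.225] ((0.6671240329742432, -0.10720545053482056), (0.11155682057142258, 0.030598944053053856), 78.55587005615234)
mat ((0.472204327583313, -0.1989794671535492), (0.1953328251838684, 0.2855503559112549), 4.4376091957092285)
```

```bash
M="python3 -m handwheel"
$M '[[[0,0,1,0,0,0,0],[0,0,1,0,0,0,0],[0,0,1,0,0,0,0],[0,0,1,0,0,0,0],[0,0,0.5,0,0,0,0]]]'| grep -E "tcp|ft"
$M '[[[0,0,0.2,0,0,0,0],[0,0,0.03,0,0,0,0],[0,0,0,0,0,0,0]]]'| grep -E "tcp|ft"
$M '[[[0,0,0,0,0,0,0.5],[0,0,0,0,0,0,0.5],[0,0,0,0,0,0,0.5],[0,0,-0.5,0,0,0,0.5],[0,0,-1,0,0,0,0.5]]]'| grep -E "tcp|ft|open"
$M '[[[0,0,-1,0,0,0,0.5],[0,0,-1,0,0,0,0.5],[0,0,-1,0,0,0,0.5],[0,0,0,0,0,0,0.5],[0,0,0,0,0,0,0.5]]]'| grep -E "tcp|ft"
python3 -c "
from h import *
show();grips('wrist')"
```

```text
tcp_pos: [0.5191, -0.2339, 0.0151]
ft_force: [-0.1, 0.0, -1.8]
tcp_pos: [0.5224, -0.236, 0.0126]
ft_force: [0.2, 0.2, -2.0]
tcp_pos: [0.5193, -0.2341, 0.0554]
ft_force: [-0.0, -0.6, 0.6]
opening: 0.0471
tcp_pos: [0.5218, -0.2356, 0.1479]
ft_force: [0.2, -0.1, 0.7]
t 38.35 tcp [ 0.5218 -0.2356  0.1479] F [ 0.236  -0.0722  0.6508] open 0.0473 g 0.0
 yaw of tool x 87.17 y -2.83 deg tilt 0.16 q6 -0.53
red 1776.0 [323.5302 215.5819] ((0.5216448307037354, -0.25569820404052734), (0.10202151536941528, 0.021153567358851433), 87.45391845703125)
```

```bash
M="python3 -m handwheel"
for i in 1 2; do $M '[[[0.98,0.102,0,0,0,0,0.5],[0.98,0.102,0,0,0,0,0.5],[0.98,0.102,0,0,0,0,0.5],[0.98,0.102,0,0,0,0,0.5],[0.98,0.102,0,0,0,0,0.5]]]'| grep -E "tcp"; done
$M '[[[0.98,0.102,0,0,0,0,0.5],[0.98,0.102,0,0,0,0,0.5],[0,0,0,0,0,0,0.5],[0,0,0,0,0,0,0.5]]]'| grep -E "tcp"
python3 - <<'E'
from h import *
show();s=ctrl.state();im=ctrl.capture("wrist");np.save("w12.npy",im);import pickle;pickle.dump(s,open("w12.pkl","wb"))
C=np.array([.5895,.1975]);h=cv2.cvtColor(im,cv2.COLOR_RGB2HSV)
k=cv2.inRange(h,(12,90,90),(30,255,255));c=proj(np.r_[C,.05],"wrist",s);print(c)
m=np.zeros_like(k);cv2.circle(m,tuple(int(v) for v in c),45,255,-1);k&=m
cs,_=cv2.findContours(k,0,1);hu=cv2.convexHull(max(cs,key=cv2.contourArea))
for q in cv2.approxPolyDP(hu,1.5,True)[:,0]:
    v=onz("wrist",q,.052,s)-C;print("nut",q,"%.4f %.1f"%(np.hypot(*v),np.degrees(np.arctan2(v[1],v[0]))))
x,y=proj(np.r_[C,.082],"wrist",s).round().astype(int);g=cv2.cvtColor(im,cv2.COLOR_RGB2GRAY);w=g[y-12:y+13,x-12:x+13];print(x-12,y-12)
ys,xs=np.nonzero(w<105);P=np.stack([xs,ys],1).astype(np.float32)
print("\n".join(" ".join("%3d"%v for v in r) for r in w))
grips("wrist",.032)
E
```

```text
tcp_pos: [0.5422, -0.0876, 0.144]
tcp_pos: [0.5646, 0.0581, 0.144]
tcp_pos: [0.5739, 0.1155, 0.1444]
t 39.80 tcp [0.5739 0.1155 0.1444] F [-0.4537 -0.2355  0.0003] open 0.0470 g 0.0
 yaw of tool x 87.26 y -2.74 deg tilt 0.22 q6 0.10
[336.9929 111.8894]
nut [333  92] 0.0178 98.8
nut [354  98] 0.0192 37.4
nut [358 111] 0.0182 0.2
nut [359 121] 0.0207 -25.1
nut [342 135] 0.0208 -80.7
nut [321 128] 0.0200 -137.0
nut [318 118] 0.0174 -164.2
nut [317 105] 0.0183 158.5
327 97
147 151 153 155 152 144 143 136 133 135 143 148 146 147 149 149 152 152 151 151 153 153 149 146 140
151 153 149 145 142 131 122 124 134 139 141 143 144 143 145 144 147 148 149 150 153 153 153 154 149
152 147 135 122 124 137 137 137 138 140 142 144 148 145 146 145 144 145 145 145 150 151 152 153 153
145 125 111 121 134 136 136 142 145 149 152 156 157 155 156 154 154 150 145 144 146 148 151 153 155
111  98 114 129 135 138 150 153 154 155 154 157 158 158 157 158 157 157 154 151 143 145 147 151 154
 97 114 126 134 138 146 154 157 159 157 155 156 157 159 159 157 157 158 158 157 150 146 144 148 152
112 125 131 137 145 153 15
[... 1312 characters left out ...]
7 159 159 157 157 156 156 153 141 127 113  98  94 112 137 131
123 119 135 149 154 156 158 156 157 157 160 160 157 158 158 158 158 155 153 144 130 120 124 138 128
124 119 121 135 150 155 157 157 155 157 158 158 159 159 158 158 158 157 154 155 155 148 138 125 127
120 120 119 119 133 151 155 156 155 156 157 158 159 158 157 157 157 158 157 156 151 140 127 124 126
121 126 122 117 119 131 148 156 157 155 156 157 157 158 158 156 157 159 155 154 144 129 124 123 114
106 122 125 120 114 116 130 143 151 154 153 156 158 158 157 157 156 154 146 140 131 125 122 117 101
blue 1004.5 [343.3926  23.963 ] ((0.6011574864387512, 0.28488829731941223), (0.05429484695196152, 0.02079782821238041), 83.62234497070312)
```

Slot at about -31° and nut phase 38° give a nut-to-spindle angle of about 51°, i.e. 0.89 rad, so it is tight. Now fetching the large spanner.

```bash
M="python3 -m handwheel"
$M '[[[0.979,0.115,0,0,0,0,0.45],[0.979,0.115,0,0,0,0,0.45],[0.979,0.115,0,0,0,0,0.45],[0.979,0.115,0,0,0,0,0.45],[0.979,0.115,0,0,0,0,0.45]]]'| grep -E "tcp"
$M '[[[0.979,0.115,0,0,0,0.04,0.45],[0,0,0,0,0,0,0.45],[0,0,0,0,0,0,0.45]]]'| grep -E "tcp"
python3 - <<'E'
from h import *
show();im,s=grips("wrist",.032)
E
```

```text
tcp_pos: [0.6, 0.2604, 0.1459]
tcp_pos: [0.6046, 0.2891, 0.1457]
t 40.70 tcp [0.6046 0.2891 0.1457] F [-0.3377 -0.4454  0.2451] open 0.0423 g 0.0
 yaw of tool x 83.59 y -6.41 deg tilt 0.09 q6 0.43
blue 2045.5 [320.7426 174.7679] ((0.6043511629104614, 0.3119274973869324), (0.10135090351104736, 0.020477915182709694), 83.84188079833984)
```

```bash
M="python3 -m handwheel"
$M '[[[0.2,-0.09,1,0,0,0,0.42],[0,0,1,0,0,0,0.42],[0,0,1,0,0,0,0.42],[0,0,0.8,0,0,0,0.42],[0,0,0.38,0,0,0,0.42]]]'| grep -E "tcp|ft"
$M '[[[0,0,0,0,0,0,0.42],[0,0,0,0,0,0,0],[0,0,0,0,0,0,0],[0,0,0,0,0,0,0],[0,0,0,0,0,0,0]]]' 50 | grep -E "tcp|ft|open"
$M '[[[0,0,0,0,0,0,0],[0,0,0,0,0,0,0]]]' | grep -E "tcp|ft|open|grasp"
```

```text
tcp_pos: [0.6007, 0.2938, 0.0179]
ft_force: [-0.4, -0.3, 0.3]
tcp_pos: [0.6031, 0.2971, 0.0229]
ft_force: [-3.9, -0.5, 6.3]
opening: 0.0212
tcp_pos: [0.6031, 0.297, 0.0228]
ft_force: [-3.6, -0.1, 6.5]
opening: 0.021
grasp_force: 50.0
```

```bash
M="python3 -m handwheel"
$M '[[[0,0,-0.04,0,0,0,0],[-0.022,-0.376,0,0,0,-0.0733,0],[0,0,0,0,0,0,0]]]' | grep -E "tcp|ft"
$M '[[[-0.022,-0.376,0,0,0,-0.0733,0],[-0.022,-0.376,0,0,0,-0.0733,0],[0,0,0,0,0,0,0]]]' | grep -E "tcp|ft"
$M '[[[-0.022,-0.376,0,0,0,-0.0733,0],[-0.022,-0.376,0,0,0,-0.0733,0],[0,0,0,0,0,0,0]]]' | grep -E "tcp|ft"
python3 - <<'E'
from h import *
show();s=ctrl.state();Rt=R.from_rotvec(s["eef_rot"]).as_matrix()
print(Rt[:2,:2].T@(np.array([.5895,.1977])-s["tcp_pos"][:2]),Rt.T@s["ft_force"])
E
```

```text
tcp_pos: [0.5915, 0.2979, 0.023]
ft_force: [-1.2, 0.7, 2.7]
tcp_pos: [0.5685, 0.2953, 0.0229]
ft_force: [-2.9, 2.2, 4.0]
tcp_pos: [0.5474, 0.2871, 0.023]
ft_force: [-4.9, 2.1, 5.8]
t 42.85 tcp [0.5474 0.2871 0.023 ] F [-4.8826  2.0973  5.8317] open 0.0210 g 50.0
 yaw of tool x 116.41 y 26.41 deg tilt 0.05 q6 -0.12
[-0.0987 -0.0021] [ 4.0549 -3.4405 -5.8283]
```

```bash
M="python3 -m handwheel"
$M '[[[0,-0.05,-0.06,0,0,-0.01,0],[0,0,0,0,0,0,0]]]' | grep -E "tcp|ft"
$M '[[[0.15,0,0,0,0,0,0],[0.15,0,0,0,0,0,0],[0,0,0,0,0,0,0]]]' | grep -E "tcp|ft"
python3 - <<'E'
from h import *
show();s=ctrl.state();Rt=R.from_rotvec(s["eef_rot"]).as_matrix()
print(Rt[:2,:2].T@(np.array([.5895,.1977])-s["tcp_pos"][:2]),Rt.T@s["ft_force"])
E
```

```text
tcp_pos: [0.5462, 0.2858, 0.0233]
ft_force: [-1.1, 2.0, -0.8]
tcp_pos: [0.542, 0.2946, 0.0235]
ft_force: [0.5, -0.5, -1.3]
t 43.35 tcp [0.542  0.2946 0.0235] F [ 0.4617 -0.517  -1.3165] open 0.0214 g 50.0
 yaw of tool x 117.47 y 27.47 deg tilt 0.02 q6 -0.12
[-0.1079 -0.0025] [-0.6719  0.1716  1.3163]
```

```bash
M="python3 -m handwheel"
$M '[[[0.4,0,0,0,0,0,0],[0.5,0,0,0,0,0,0],[0.5,0,0,0,0,0,0],[0.4,0,0,0,0,0,0],[0,0,0,0,0,0,0]]]' | grep -E "tcp|ft"
$M '[[[0,0,-0.5,0,0,0,0],[0,0,-1,0,0,0,0],[0,0,-1,0,0,0,0],[0,0,-0.8,0,0,0,0],[0,0,0,0,0,0,0]]]' | grep -E "tcp|ft"
python3 - <<'E'
from h import *
show()
im=ctrl.capture("wrist");k=mask(im,*BLUE);k[:,:290]=0;k[:,360:]=0
y=np.flatnonzero(k[:,318:328].max(1));print(y.min(),y.max(),[np.flatnonzero(k[q])[[0,-1]] for q in(140,170,200,230)])
E
```

```text
tcp_pos: [0.516, 0.3441, 0.0239]
ft_force: [-0.2, 0.0, -2.6]
tcp_pos: [0.5214, 0.3432, 0.1291]
ft_force: [0.6, 0.6, -1.6]
t 44.35 tcp [0.5214 0.3432 0.1291] F [ 0.6193  0.6179 -1.5605] open 0.0215 g 50.0
 yaw of tool x 117.42 y 27.42 deg tilt 0.64 q6 -0.03
130 289 [array([306, 343]), array([306, 342]), array([306, 341]), array([305, 341])]
```

```bash
M="python3 -m handwheel"
$M '[[[0,0,0,0,0,0.065,0],[0,0,0,0,0,0.065,0],[0,0,0,0,0,0.065,0],[0,0,0,0,0,0.065,0]]]' | grep -E "tcp"
for i in 1 2 3; do $M '[[[-0.972,-0.252,0,0,0,0,0],[-0.972,-0.252,0,0,0,0,0],[-0.972,-0.252,0,0,0,0,0],[-0.972,-0.252,0,0,0,0,0],[-0.972,-0.252,0,0,0,0,0]]]'| grep -E "tcp"; done
$M '[[[-0.972,-0.252,0,0,0,0,0],[-0.972,-0.252,0,0,0,0,0],[-0.972,-0.252,0,0,0,0,0],[0,0,0,0,0,0,0],[0,0,0,0,0,0,0]]]'| grep -E "tcp"
python3 -c "
from h import *
show();grips('scene')"
```

```text
tcp_pos: [0.5161, 0.3409, 0.1206]
tcp_pos: [0.4882, 0.1921, 0.121]
tcp_pos: [0.4607, 0.0444, 0.1213]
tcp_pos: [0.4334, -0.1032, 0.1214]
tcp_pos: [0.4175, -0.191, 0.1216]
t 46.80 tcp [ 0.4175 -0.191   0.1216] F [-0.4314  0.065  -1.2091] open 0.0216 g 50.0
 yaw of tool x 93.93 y 3.93 deg tilt 0.19 q6 -0.69
blue 56.0 [316.0357 231.1071] ((0.5115616917610168, -0.07879622280597687), (0.05387754365801811, 0.03373963385820389), 85.67938995361328)
blue 24.0 [457.8  169.45] ((1.369089961051941, -0.0396527498960495), (0.08083055168390274, 0.030223825946450233), 17.96189308166504)
blue 20.5 [300.9412 221.8235] ((0.500159502029419, -0.004648726433515549), (0.03943958505988121, 0.018100561574101448), 55.889495849609375)
red 162.5 [350.7755 258.0204] ((0.5168024897575378, -0.26151198148727417), (0.10840318351984024, 0.028545238077640533), 87.05760955810547)
red 162.0 [405.4348 284.5217] ((0.5685870051383972, -0.4431176483631134), (0.049594514071941376, 0.04801281541585922), 23.315656661987305)
```

```bash
M="python3 -m handwheel"
$M '[[[0,0.1,1,0,0,0,0],[0,0,1,0,0,0,0],[0,0,1,0,0,0,0],[0,0,0.6,0,0,0,0],[0,0,0,0,0,0,0]]]'| grep -E "tcp|ft"
$M '[[[0,0,0.05,0,0,0,0],[0,0,0,0,0,0,0]]]'| grep -E "tcp|ft"
$M '[[[0,0,0.04,0,0,0,0],[0,0,0,0,0,0,0]]]'| grep -E "tcp|ft"
```

```text
tcp_pos: [0.4193, -0.188, 0.0121]
ft_force: [-0.6, 0.1, -1.9]
tcp_pos: [0.4226, -0.191, 0.0143]
ft_force: [0.4, -0.6, -3.0]
tcp_pos: [0.4224, -0.1914, 0.0131]
ft_force: [0.5, -0.0, -2.4]
```

```bash
M="python3 -m handwheel"
$M '[[[0,0,0.05,0,0,0,0],[0,0,0,0,0,0,0],[0,0,0,0,0,0,0]]]'| grep -E "tcp|ft"
$M '[[[0,0,0,0,0,0,0.5],[0,0,0,0,0,0,0.5],[0,0,0,0,0,0,0.5],[0,0,0,0,0,0,0.5],[0,0,-0.6,0,0,0,0.5]]]'| grep -E "tcp|ft|open"
$M '[[[0,0,-1,0,0,0,0.5],[0,0,-1,0,0,0,0.5],[0,0,-1,0,0,0,0.5],[0,0,-1,0,0,0,0.5],[0,0,0,0,0,0,0.5]]]'| grep -E "tcp|ft"
$M '[[[0,0,0,0,0,0,0.5],[0,0,0,0,0,0,0.5]]]' >/dev/null
python3 -c "
from h import *
show();im,s=grips('wrist');grips('scene')"
```

```text
tcp_pos: [0.4218, -0.1911, 0.0108]
ft_force: [0.5, -0.5, -1.5]
tcp_pos: [0.4198, -0.1897, 0.0271]
ft_force: [0.7, -0.6, -0.7]
opening: 0.0467
tcp_pos: [0.425, -0.1932, 0.1535]
ft_force: [0.2, -0.1, 0.7]
t 49.25 tcp [ 0.4208 -0.1903  0.1473] F [ 0.3081  0.5823 -0.1579] open 0.0473 g 0.0
 yaw of tool x 94.06 y 4.06 deg tilt 0.16 q6 -0.68
blue 2089.5 [324.2576 181.2183] ((0.42020270228385925, -0.17532023787498474), (0.0219240952283144, 0.10233664512634277), 4.453612327575684)
red 843.5 [412.4889 243.0296] ((0.5201601386070251, -0.2378821223974228), (0.06866289675235748, 0.0220062006264925), 86.6805191040039)
blue 159.0 [309.52 255.44] ((0.416527658700943, -0.17840871214866638), (0.02956494688987732, 0.10130278766155243), 3.8967907428741455)
blue 26.0 [457.8  169.55] ((1.369089961051941, -0.0396527498960495), (0.08083055168390274, 0.030223825946450233), 17.96189308166504)
red 162.5 [350.7755 258.0204] ((0.5168024897575378, -0.26151198148727417), (0.10840318351984024, 0.028545238077640533), 87.05760955810547)
red 162.0 [405.0833 284.5417] ((0.5683388710021973, -0.4423817992210388), (0.049575693905353546, 0.04689973592758179), 24.294095993041992)
```

```bash
python3 -c "
from bench import ctrl
print(ctrl.finish_job())"
```

```text
the job is handed in; nothing more can be done
None
```

I handed the job in at about 49 s. By force and image measurements the locknut is tight (about 0.89 rad, hard against its stop), and both spanners lie flat, side by side, on the green mat; the hand-in returned no verdict.

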